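Draw the straightedge out of its stowage and lay it on the mat

ROBOT

A 6-joint arm with a two-finger parallel gripper is mounted at the origin on a cart in front of the work surface, level with it; the furniture and walls round the work are solid. World frame = base frame: x ahead of the robot, y to its left, z up, the work surface at z = 0. Lengths are in mm, angles in rad, forces in N, time in s.
With the tool pointing down it reaches from about 350 to 1000 mm from the base axis. Payload 7.1 kg.
Tool frame: the origin (TCP) lies at the very end of the fingers, on their centre line; the grasp point (between the pads) lies 19 mm behind it; z points along the fingers, y is the direction in which the jaws open and shut (so a half turn about z gives the same grasp; the last joint's range is limited). The gripper opens to 85 mm and grips with 20 to 120 N. Pads are 22 mm wide; open, the fingers measure 114 mm over their backs; the gripper's body (76 mm by 85 mm) begins 54 mm behind the grasp point. The pads swing forward as they close: fully open they stand 13 mm farther back than shut.
Start: joints at [1.315, 0.423, 1.63, -0, 1.089, -0.019], TCP at [146.589, 607.549, 231.319] pointing down, gripper open.
Joint ranges: [-3, 3], [-0.9, 2.11], [0.09, 2.58], [-1.31, 4.45], [0.11, 2.69], [-2.54, 2.54]. Speed limits (rad/s): [2.39, 2.39, 3.01, 3.14, 3.14, 3.14].

INTERFACE

Orientations are given as a rotation vector (axis times angle).
In Python, from cell import r gives the robot as it stands.
- The arm moves only by the tool drive_tool, never from a script. Its argument "increments" is a list of rows, each a list of 4 numbers: the shift along the tool's x, y, z normalised to -1 to 1, where 1 is 250 mm, then the turn about the tool's z normalised to -1 to 1, where 1 is 2 pi rad. A call has 1 to 12 rows; each row is the pose to reach, as a shift and turn from the pose commanded when the call began, along the tool's axes at that moment, turning the shorter way round; what a row does not reach only later rows make up. A row lasts 1/8 s, in which the tool goes at most 62.5 mm and 10.7 degrees, less where a joint would pass 70% of its speed; a pose out of reach is approached as far as the arm can. A call with a number of a shift or a turn outside -1 to 1 is refused whole. A call with a gripper value outside its range is refused whole. "jaw" is the gripper's target within -1 to 1 (fully open at 1, half-way at 0, shut at -1), set as the call begins (left out, the last holds). The fingers move at their own pace and stop on an object; "force" is the grip in N (left out, the last holds). Time passes only in rows, so rows that repeat a pose let the fingers close. It gives the time, the measured TCP pose, the force and the opening at its end, in the units of the state.
- r.state(): the state, without advancing time (a new reading comes with each control period).
- r.capture(name): name is "scene" or "top"; returns the picture (480x640x3 uint8, blue, green, red); there is no depth.
- r.calibration(name): a dict with "fx", "fy", "cx", "cy" (pixels), "pose" (4x4, takes a point from camera to world coordinates). Camera axes: x right, y down, z forward; pixel columns grow to the right and rows downward; lengths in mm; the calibration is good to about 2 mm. A picture is of the moment at which its call begins. calibration takes no time and is no camera call.
- r.sign_off(): hands the job in, once; it reports no verdict.
The state is a dict: "t": time; "joints": joint angles; "joint_vel": joint speeds; "joint_efforts": joint torques, N m; "eef_pos": TCP position; "ee_rot": TCP orientation; "ft_force": force on the tool from outside, world axes, zero at the start; "ft_torque": the same for the moment, N m; "width": finger opening in mm.
Only numpy, scipy, OpenCV 4.12 (cv2) and the standard library are available. Lean on these libraries where they do the work, as an engineer would, in place of code of your own. Each camera call takes 0.05 s, during which the arm holds its last target.

TASK

The aluminium straightedge is stowed in the low slot of the grey housing, whose mouth faces the robot's right, held in by a lip in front of its exposed end. Lift the exposed end over the lip, draw the straightedge out endwise and lay it flat, broad face down, wholly on the black rubber mat, without dropping it; leave the loose ring gauge and the roll of tape where they are.

Things in the scene. Friction and masses are not known exactly. Their poses are not given: they have to be found in the camera images.
- bar: The straightedge: plain aluminium bar, 180 long (its x) x 28 wide (its y) x 20 mm high (its z), about 0.25 kg, three dark dots along its top. Origin at the centre of its underside; x points from the end exposed at the slot's mouth to the far end, z up. Stowed, its exposed end is 2 to 6 mm behind the lip; about 30 mm of it is exposed in front of the housing's panel.
- bar_front (a point): Centre of the lower edge of the bar's exposed end (90 mm from the origin along the bar's -x).
- bar_rear (a point): Centre of the lower edge of the bar's far end (90 mm from the origin along the bar's +x).
- housing: Fixed grey box, 136 wide, 160 mm high, its mouth to the robot's right. Origin on the table under the inner face of the lip; x runs into the slot (roughly world +y), z up. In mm: the stowed bar lies along x on a floor at z = 20; from x = -8 to 62 the floor is only a tongue 24 wide, with free table on both sides for the fingers; from there to the back wall (x = 190) it is 130 wide.
- lip (a point): Middle of the lip's top inner edge, 34 mm above the table, 14 mm above the floor the bar lies on. The lip is 8 mm thick and 24 mm wide, in front of the bar's exposed end. Same axes as the housing.
- panel (a point): Middle of the lower edge of the housing's flat upright front panel, 34 mm behind the lip's inner face, 66 mm above the table. The panel goes up to 160 mm, 136 mm wide: a hand over the bar's exposed end must lean about 30 degrees away from the panel, fingertips pointing down and into the slot. The mouth under it is 124 mm wide, 46 mm high over the bar's floor.
- rib (a point): Middle of the front lower edge of the hold-down rib inside the slot (x = 146, z = 47 mm in the housing's frame, from there to the back wall): 7 mm above the bar, so the bar cannot be lifted level; with its far end on the floor, the exposed end can rise 20 to 25 mm. Guide rails 33 mm apart and 20 mm high flank the bar from x = 80 to 190 mm.
- mat: Fixed black rubber mat, 250 (x) x 130 (y) x 8 mm thick. Origin at the centre of its underside; z up.
- ring: Loose plain steel ring gauge, outside diameter 64, height 20 mm, a bystander beyond the slot's mouth; origin at the centre of its underside.
- tape: Loose roll of brown tape, about 92 across, 48 mm high, a bystander beyond the mat, to the right; origin at the centre of its underside.
Things that resemble listed ones, but are neither listed nor needed, are in the scene too. What is meant by the bar is not orange or purple, and is the larger of those in its own colour.

How it is judged:
By the outcome, as a careful person would: the job done as asked, in the order asked, and still so for the second after the job is handed in, with the robot touching nothing.
It also fails if it takes over 45 s, if anything falls off the work surface, if the arm or the gripper's body presses on something with over 40 N, if the wrist force passes 120 N, or if a joint passes its speed limit or range.

## Working session

There is one attempt and no reset: what is moved stays moved. The work goes in short steps, Python scripts to look and compute and a tool call to move; the robot and the scene stay as the last step left them, time stands still between calls to the robot, and variables do not carry over. Pictures are saved under pics/ and viewed, and the job is handed in when it is done.

Besides the shell and the picture viewer there is one more tool, called after ">>>" by a JSON object that holds its "method" and its "body". drive_tool: Moves the arm, as the interface text tells. Scaled input: -1 to 1 covers 250 mm each way for a shift and 2 pi rad each way for a turn. Its arguments: {"type":"object","properties":{"increments":{"type":"array"},"jaw":{"type":"number"},"force":{"type":"number"}},"required":["increments"]}

```bash
mkdir -p pics; ls
python3 - <<'E'
from cell import r
import cv2,numpy as np
print(r.state())
for n in("scene","top"):
    im=r.capture(n);cv2.imwrite(f"pics/{n}0.png",im)
    c=r.calibration(n);print(n,c["fx"],c["fy"],c["cx"],c["cy"]);print(np.round(c["pose"],3))
E
```

```text
pics
{'t': 0.0, 'joints': array([ 1.31502084e+00,  4.23861668e-01,  1.63070190e+00, -1.22976868e-05,
        1.08860038e+00, -1.89972769e-02]), 'joint_vel': array([ 4.17607137e-05,  1.89072847e-04, -2.63168044e-04,  1.53815876e-04,
       -9.65146414e-04,  1.40066560e-03]), 'joint_efforts': array([-3.79932550e-03, -5.57370365e+01, -2.81749016e+01, -2.17504303e-04,
        7.08800668e-03,  1.25217213e-06]), 'eef_pos': array([146.44349538, 607.03008077, 230.52801264]), 'ee_rot': array([-3.71028961e-01, -3.11939924e+00,  2.44711734e-03]), 'ft_force': array([-0.91344785,  0.2858503 , -0.06246069]), 'ft_torque': array([-0.05954882, -0.01607967, -0.04026617]), 'width': 85.6507593985655}
scene 440.12395352231925 440.12395352231925 319.8967268982877 239.37934227437384
[[ 6.80000e-01  6.08000e-01 -4.09000e-01  9.54009e+02]
 [ 7.33000e-01 -5.55000e-01  3.93000e-01 -3.65613e+02]
 [ 1.20000e-02 -5.67000e-01 -8.23000e-01  8.25243e+02]
 [ 0.00000e+00  0.00000e+00  0.00000e+00  1.00000e+00]]
top 466.82979689904704 466.82979689904704 320.41482833928785 243.26824602041214
[[-2.90000e-02 -9.77000e-01  2.10000e-01  4.10301e+02]
 [-1.00000e+00  3.00000e-02 -0.00000e+00 -1.52590e+01]
 [-6.00000e-03 -2.10000e-01 -9.78000e-01  9.51820e+02]
 [ 0.00000e+00  0.00000e+00  0.00000e+00  1.00000e+00]]
```

View pics/scene0.png

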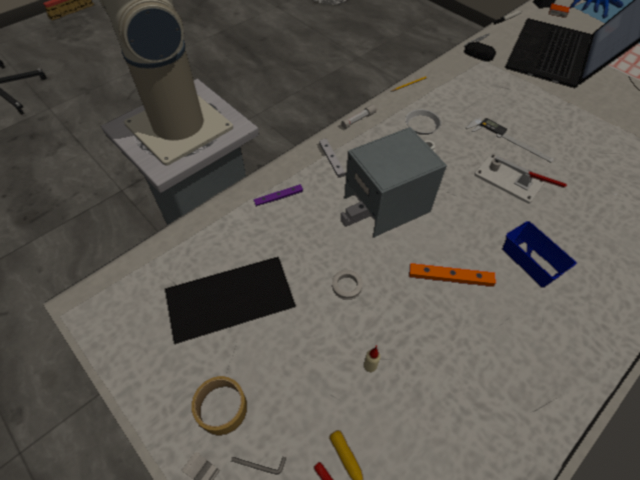

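View pics/top0.png

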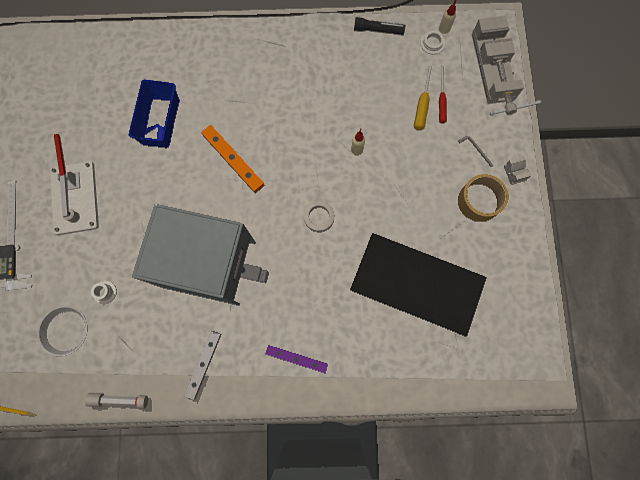

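Candidates for the bar: the grey bar in the housing mouth (top 255,272; scene 355,212), the loose aluminium bar (top 203,366), the orange bar (232,158) and the purple bar (297,359). The description picks the one in the mouth. I'll check it in a close crop.

Run:
```python
import cv2
a=cv2.imread("pics/top0.png")[190:320,120:290];b=cv2.imread("pics/scene0.png")[120:245,320:460]
cv2.imwrite("pics/c1.png",cv2.resize(a,(784,600),interpolation=cv2.INTER_CUBIC));cv2.imwrite("pics/c2.png",cv2.resize(b,None,fx=4.8,fy=4.8,interpolation=cv2.INTER_CUBIC))
```

```text
(no output)
```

View pics/c1.png

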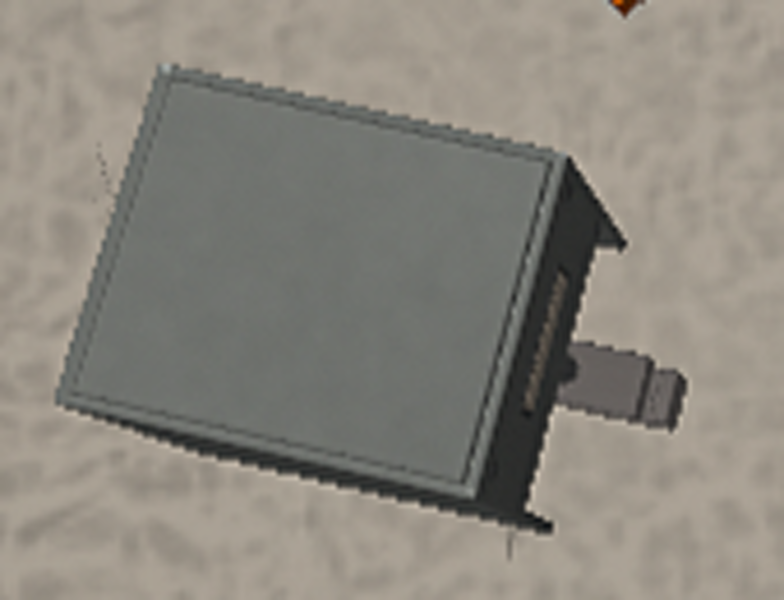

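View pics/c2.png

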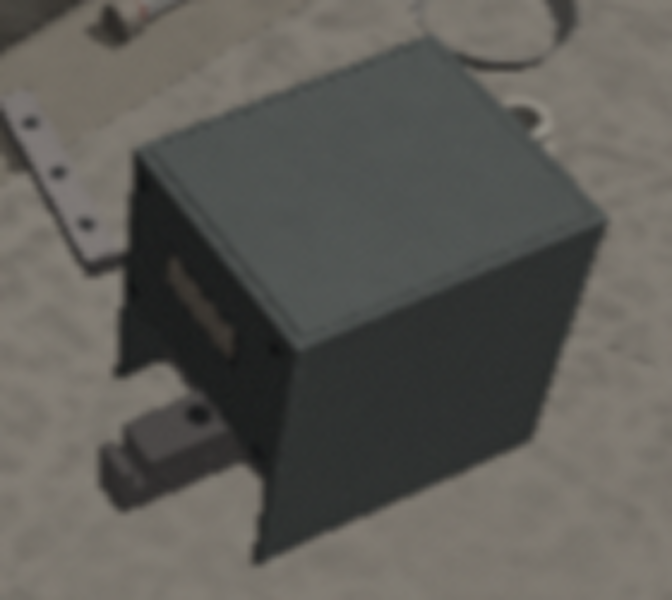

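The crops show the bar in the mouth is grey, with a dark dot and the lip in front of its end, so this is the right one. Next I'll fit the housing and mat poses from corners in both views.

```bash
cat > h.py <<'E'
import numpy as np,cv2
from cell import r
from scipy.optimize import least_squares
from scipy.spatial.transform import Rotation as R
C={n:r.calibration(n) for n in("scene","top")}
def proj(n,P):
    c=C[n];T=np.linalg.inv(c["pose"]);p=np.atleast_2d(P)@T[:3,:3].T+T[:3,3]
    return np.c_[c["fx"]*p[:,0]/p[:,2]+c["cx"],c["fy"]*p[:,1]/p[:,2]+c["cy"]]
def ray(n,u,v,z):
    c=C[n];d=c["pose"][:3,:3]@np.array([(u-c["cx"])/c["fx"],(v-c["cy"])/c["fy"],1]);o=c["pose"][:3,3]
    return o+d*(z-o[2])/d[2]
def w(p,P):
    P=np.atleast_2d(P).astype(float);c,s=np.cos(p[2]),np.sin(p[2])
    return np.c_[p[0]+c*P[:,0]-s*P[:,1],p[1]+s*P[:,0]+c*P[:,1],P[:,2]]
E
cat > fit.py <<'E'
from h import *
t=np.array([[565,157],[472,495],[163,68],[58,402],[623,245],[550,530]])/4.613+[119.6,189.6]
s=np.array([[298,350],[138,150],[605,220],[430,38],[258,562],[120,375],[100,450]])/4.8+[319.6,119.6]
def f(p):
    L=p[3]
    A=[[34,-68,160],[34,68,160],[L,-68,160],[L,68,160],[34,-68,0],[34,68,0]]
    return np.r_[(proj("top",w(p,A))-t).ravel(),(proj("scene",w(p,A+[[-8,12,34]]))-s).ravel()]
q=least_squares(f,[350,140,1.5,190],loss="soft_l1");print("housing",q.x);print(np.round(f(q.x).reshape(-1,2),1))
mt=np.array([(372,234),(486,277),(467,335),(351,291)]);ms=np.array([(278,259),(165,291),(176,339),(295,296)])
M=[[125,65,8],[-125,65,8],[-125,-65,8],[125,-65,8]]
def g(p):
    # image top-left,top-right,bottom-right,bottom-left
    M=[[-125,65,8],[125,65,8],[125,-65,8],[-125,-65,8]]
    return (proj("top",w(p,M))-mt).ravel()
q2=least_squares(g,[350,-200,-1.8]);print("mat",q2.x,np.round(q2.fun,1))
for c in [(372,234),(486,277),(467,335),(351,291)]:print(ray("top",*c,8))
print(proj("scene",w(q2.x,[[-125,65,8],[125,65,8],[125,-65,8],[-125,-65,8]])))
print("ring",ray("top",319,217,20),"tape",ray("top",484,195,48))
p=q.x;print("lip",w(p,[0,0,34]),"panel",w(p,[34,0,66]))
for n in C: print(n,proj(n,w(p,[[0,-12,34],[0,12,34],[-8,-12,34],[-8,12,34]])))
E
python3 fit.py
```

```text
housing [ 549.13002446  104.46539674 -438.50379732  192.94316605]
[[ 0.1 -2. ]
 [-0.2  0.5]
 [ 0.5 -1.7]
 [ 0.1  0.2]
 [ 0.5 -1.5]
 [-0.3  0.6]
 [ 0.6 -0.3]
 [-0.8 -1.5]
 [ 0.6 -0.4]
 [-0.4 -1.6]
 [-0.   1.4]
 [-1.2 -0.1]
 [ 0.2 -2. ]]
mat [ 523.57336858 -211.96264486   -1.97007857] [-0.6 -1.2  1.1 -1.   0.9  1.8 -1.5  0.2]
[ 629.55775665 -123.19815964    8.        ]
[ 532.79816993 -349.87638069    8.        ]
[ 418.54171659 -300.35239291    8.        ]
[512.56619109 -74.55232095   8.        ]
[[295.56082579 304.13416218]
 [172.42434751 343.61725929]
 [162.21341475 287.4549698 ]
 [277.13285649 253.7129258 ]]
ring [666.17903728 -14.31000708  20.        ] tape [ 694.18666168 -348.95939278   48.        ]
lip [[549.13002446 104.46539674  34.        ]] panel [[557.59518639 137.39473068  66.        ]]
scene [[349.02015905 217.39224052]
 [343.68816225 210.0283199 ]
 [345.96996203 218.71174202]
 [340.66213926 211.31594714]]
top [[262.29195822 268.02441574]
 [259.3112004  279.72168416]
 [266.18917744 268.8976753 ]
 [263.22769798 280.60482954]]
```

```bash
cat > ov.py <<'E'
from h import *
import sys
p=[549.1,104.5,1.319]; 
def draw(n,box,f,p,out,m=None):
    im=cv2.imread(f"pics/{n}0.png");x0,y0,x1,y1=box
    im=cv2.resize(im[y0:y1,x0:x1],None,fx=f,fy=f,interpolation=cv2.INTER_CUBIC)
    def pl(P,c):
        q=((proj(n,P)-[x0,y0]+.5)*f).astype(int);cv2.polylines(im,[q],True,c,1)
    pl(w(p,[[0,-12,34],[0,12,34],[-8,12,34],[-8,-12,34]]),(0,0,255))
    pl(w(p,[[34,-68,160],[34,68,160],[193,68,160],[193,-68,160]]),(0,255,0))
    pl(w(p,[[4,-14,40],[4,14,40],[34,14,40],[34,-14,40]]),(255,0,255))
    if m is not None: pl(w(m,[[-125,65,8],[125,65,8],[125,-65,8],[-125,-65,8]]),(0,255,255))
    cv2.imwrite(out,im)
if __name__=="__main__":
    draw("top",(120,190,290,320),4.6,p,"pics/o1.png");draw("scene",(320,120,460,245),4.8,p,"pics/o2.png")
    for n in C:
        im=cv2.imread(f"pics/{n}0.png");g=im.max(2);
        m=(g<30).astype(np.uint8);k,l,st,ce=cv2.connectedComponentsWithStats(m)
        for i in range(1,k):
            if 4000<st[i,4]<15000 and (l[265 if n=="top" else 300,420 if n=="top" else 230]==i):
                c=cv2.findContours((l==i).astype(np.uint8),0,2)[0][0];a=cv2.approxPolyDP(c,6,True)[:,0];print(n,a.tolist());print([ray(n,*x,8).round(1).tolist() for x in a])
E
python3 ov.py
```

```text
scene [[278, 259], [166, 289], [175, 342], [293, 306]]
[[524.1, -78.9, 8.0], [423.6, -298.0, 8.0], [535.4, -347.0, 8.0], [631.7, -128.7, 8.0]]
```

```bash
sleep 3
```

```text
(no output)
```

View pics/o1.png

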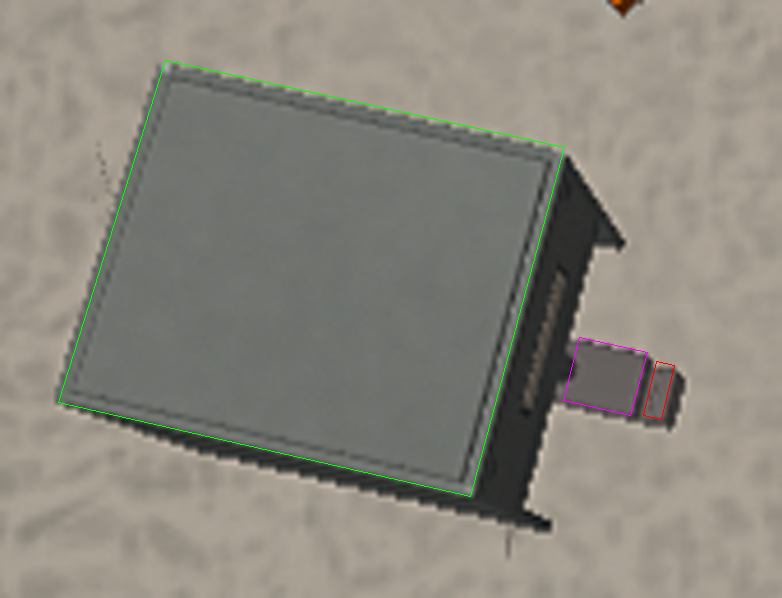

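View pics/o2.png

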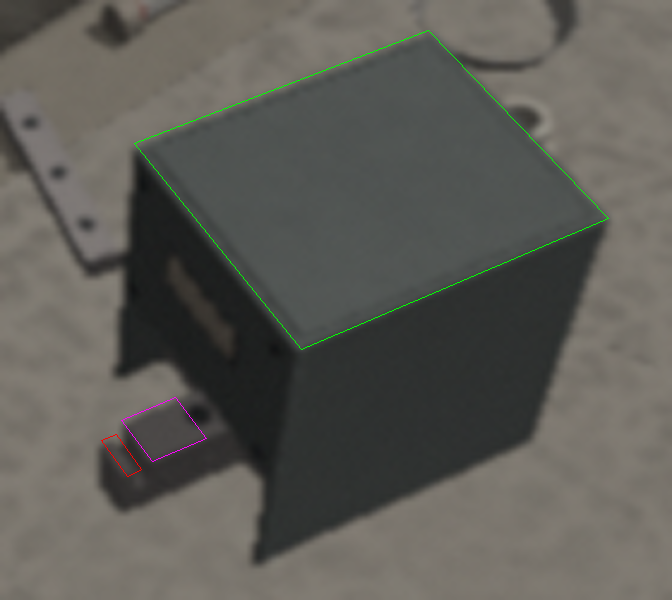

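```bash
cat > st.py <<'E'
from h import *
s=r.state();Rm=R.from_rotvec(s["ee_rot"]).as_matrix()
print("t",round(s["t"],3),"j",s["joints"].round(3),"pos",s["eef_pos"].round(1),"w",round(s["width"],1),"F",s["ft_force"].round(1),"M",s["ft_torque"].round(2));print(Rm.round(4))
E
python3 st.py
python3 - <<'E'
import cv2
b=cv2.imread("pics/scene0.png")[185:235,330:390];cv2.imwrite("pics/c3.png",cv2.resize(b,None,fx=12,fy=12,interpolation=cv2.INTER_CUBIC))
b=cv2.imread("pics/top0.png")[250:295,230:280];cv2.imwrite("pics/c4.png",cv2.resize(b,None,fx=13,fy=13,interpolation=cv2.INTER_CUBIC))
E
```

```text
t 0.1 j [ 1.315  0.424  1.631  0.     1.089 -0.019] pos [146.5 607.1 230.6] w 85.3 F [-0.8  0.1 -0.1] M [-0.03  0.02 -0.04]
[[-9.721e-01  2.346e-01 -4.000e-04]
 [ 2.346e-01  9.721e-01 -1.300e-03]
 [ 1.000e-04 -1.300e-03 -1.000e+00]]
```

View pics/c3.png

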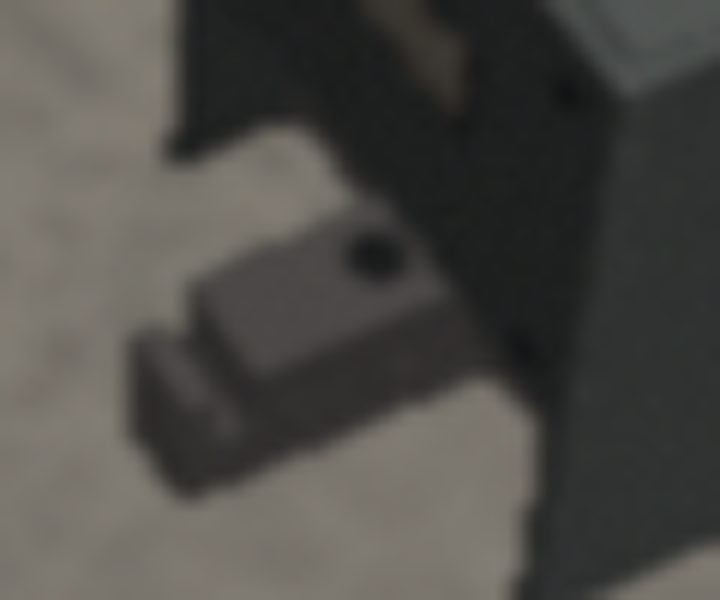

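View pics/c4.png

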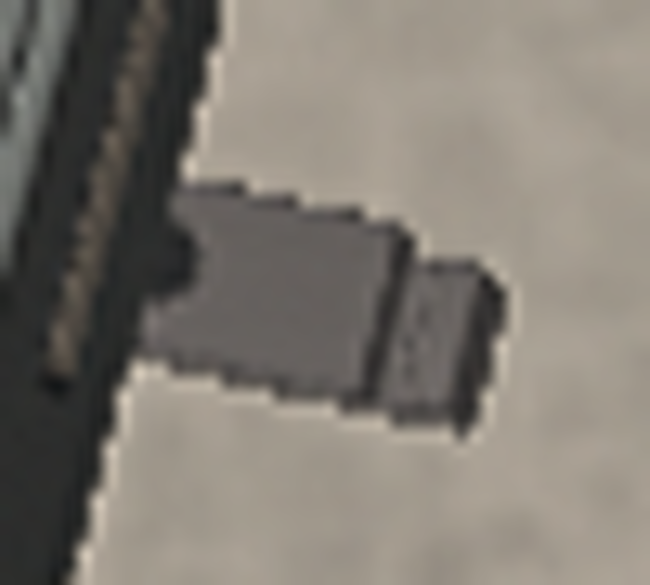

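Run:
```python
from h import *
p0=[549.1,104.5,1.319]
def loc(P):
    c,s=np.cos(p0[2]),np.sin(p0[2]);d=P[:2]-p0[:2];return (P[:2].round(1),"hx %.1f hy %.1f"%(d@[c,s],d@[-s,c]))
for n,k,o,z,pts in [("top",13,(230,250),40,[(408,230),(370,395)]),("top",13,(230,250),34,[(478,262),(460,415)]),("scene",12,(330,185),40,[(195,285),(255,375)]),("scene",12,(330,185),34,[(135,335),(180,335),(235,430)])]:
    for u,v in pts: print(n,z,loc(ray(n,u/k+o[0]-.5,v/k+o[1]-.5,z)))
```

```text
top 40 (array([561.5, 103.5]), 'hx 2.1 hy -12.3')
top 40 (array([536.4, 109.3]), 'hx 1.5 hy 13.5')
top 34 (array([557.2,  93.6]), 'hx -8.6 hy -10.6')
top 34 (array([533.8,  96.4]), 'hx -11.6 hy 12.8')
scene 40 (array([540.2, 111. ]), 'hx 4.0 hy 10.3')
scene 40 (array([563.1, 104.1]), 'hx 3.1 hy -13.6')
scene 34 (array([537.9,  97.6]), 'hx -9.4 hy 9.1')
scene 34 (array([543.7, 104. ]), 'hx -1.9 hy 5.1')
scene 34 (array([566.7,  95.7]), 'hx -4.1 hy -19.3')
```

>>> {"method": "drive_tool", "body": {"increments": [[0,0,-0.1,0.02],[0,0,-0.1,0.02]]}}

```text
t: 0.35
eef_pos: [146.8, 608.5, 257.6]
ee_rot: [0.565, 3.09, 0.005]
ft_force: [-0.4, 0.6, -0.6]
width: 85.4
```

```bash
python3 st.py
```

```text
t 0.35 j [1.315 0.396 1.607 0.    1.136 0.106] pos [146.8 608.5 257.6] w 85.4 F [-0.4  0.6 -0.6] M [-0.01 -0.02  0.02]
[[-9.353e-01  3.540e-01  7.000e-04]
 [ 3.540e-01  9.353e-01  2.800e-03]
 [ 3.000e-04  2.900e-03 -1.000e+00]]
```

Measured: the bar's end sits about 3 to 4 mm behind the lip, and the slot axis is at yaw 75.6°. The move interface only turns about the tool's z, so I can't lean the hand the 30° the task suggests. Instead I'll keep the tool vertical with the hand's body just clear of the panel. I'll pinch the last few mm of the bar's end, lift it onto the lip and regrip further in as it comes out.

>>> {"method": "drive_tool", "body": {"increments": [[-0.2,-0.13,0,0],[-0.4,-0.26,0,0],[-0.6,-0.38,0,0],[-0.8,-0.51,0,0],[-1,-0.64,0,0]], "jaw": 1, "force": 100}}

```text
t: 0.98
eef_pos: [324.2, 367.4, 255.5]
ee_rot: [-0.562, -3.091, 0.001]
ft_force: [0.7, 0.7, 0.3]
width: 85.5
```

>>> {"method": "drive_tool", "body": {"increments": [[-0.2,-0.13,0,0],[-0.4,-0.26,0,0],[-0.6,-0.38,0,0],[-0.8,-0.51,0,0],[-1,-0.64,0,0],[-1,-0.64,0,0]]}}

```text
t: 1.72
eef_pos: [502.2, 127.9, 255.4]
ee_rot: [-0.571, -3.089, 0.001]
ft_force: [-0.7, 0.1, -0.6]
width: 85.7
```

>>> {"method": "drive_tool", "body": {"increments": [[-0.06,-0.04,0,0.029],[-0.12,-0.08,0,0.058],[-0.18,-0.12,0,0.087],[-0.23,-0.15,0,0.116],[-0.23,-0.15,0,0.145],[-0.23,-0.15,0,0.174],[-0.23,-0.15,0,0.203],[-0.23,-0.15,0,0.2325],[-0.23,-0.15,0,0.2325],[-0.23,-0.15,0,0.2325]]}}

```text
t: 2.98
eef_pos: [540.6, 76.1, 255.9]
ee_rot: [-2.478, -1.93, 0.001]
ft_force: [0.0, 0.2, 0.2]
width: 85.6
```

```bash
python3 st.py
```

```text
t 2.975 j [0.118 0.279 1.783 0.    1.081 0.365] pos [540.6  76.1 255.9] w 85.6 F [0.  0.2 0.2] M [-0.01  0.04  0.05]
[[ 2.450e-01  9.695e-01 -7.000e-04]
 [ 9.695e-01 -2.450e-01 -0.000e+00]
 [-2.000e-04 -7.000e-04 -1.000e+00]]
```

>>> {"method": "drive_tool", "body": {"increments": [[0,0,0.2,0],[0,0,0.4,0],[0,0,0.6,0],[0,0,0.8,0],[0,0,0.9,0],[0,0,0.98,0],[0,0,0.98,0]]}}

```text
t: 3.85
eef_pos: [540.3, 75.6, 10.3]
ee_rot: [-2.481, -1.925, 0.003]
ft_force: [0.5, 0.3, 0.4]
width: 85.5
```

```bash
cat > look.py <<'E'
from h import *
import sys
i=sys.argv[1];x0,y0,x1,y1=map(int,sys.argv[2:6]);X=list(map(int,sys.argv[6:10]))
a=r.capture("scene");b=r.capture("top")
cv2.imwrite(f"pics/scene{i}.png",a);cv2.imwrite(f"pics/top{i}.png",b)
a=cv2.resize(a[y0:y1,x0:x1],(400,int(400*(y1-y0)/(x1-x0))),interpolation=cv2.INTER_CUBIC);b=cv2.resize(b[X[1]:X[3],X[0]:X[2]],(400,int(400*(X[3]-X[1])/(X[2]-X[0]))),interpolation=cv2.INTER_CUBIC)
h=max(a.shape[0],b.shape[0]);o=np.zeros((h,800,3),np.uint8);o[:a.shape[0],:400]=a;o[:b.shape[0],400:]=b
cv2.imwrite(f"pics/l{i}.png",o)
E
python3 look.py 1 280 120 440 280 200 190 320 310;python3 st.py
```

```text
t 3.95 j [ 0.117  0.653  1.901 -0.     0.586  0.369] pos [541.7  75.7  11.9] w 85.5 F [0.8 0.8 0.3] M [ 0.   -0.01  0.06]
[[ 2.491e-01  9.685e-01  1.000e-03]
 [ 9.685e-01 -2.491e-01  1.000e-04]
 [ 3.000e-04  9.000e-04 -1.000e+00]]
```

View pics/l1.png

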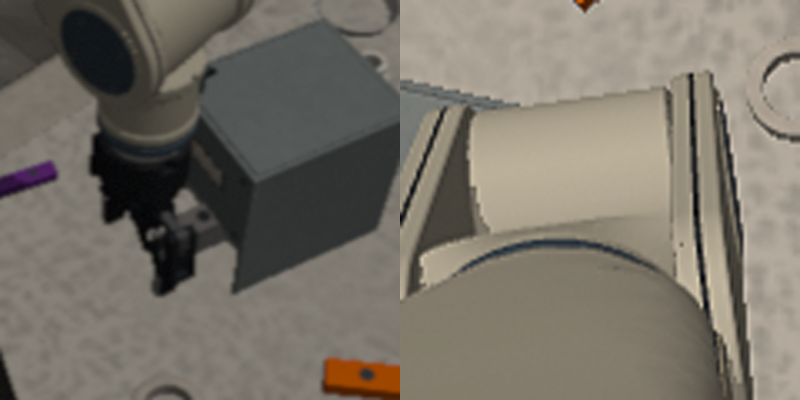

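The gripper has straddled the axis in front of the lip (crop pixel ~170,250), and the wrist is close to the roof's edge but clear of it. I'll advance towards the panel slowly and watch the force.

>>> {"method": "drive_tool", "body": {"increments": [[0.03,0,0,0],[0.06,0,0,0],[0.07,0,0,0],[0.07,0,0,0]]}}

```text
t: 4.45
eef_pos: [545.6, 92.9, 11.5]
ee_rot: [2.483, 1.925, 0.001]
ft_force: [0.0, -0.0, -0.2]
width: 85.4
```

>>> {"method": "drive_tool", "body": {"increments": [[0.008,0,0,0],[0.016,0,0,0],[0.016,0,0,0]]}}

```text
t: 4.82
eef_pos: [546.5, 96.5, 11.3]
ee_rot: [-2.483, -1.924, 0.0]
ft_force: [-0.4, -0.4, 0.1]
width: 85.6
```

```bash
python3 look.py 2 280 100 440 260 200 190 320 310;python3 st.py
```

```text
t 4.925 j [ 0.153  0.662  1.882 -0.     0.598  0.406] pos [546.4  96.4  11.3] w 85.0 F [-0.3  0.6 -0.2] M [0.05 0.01 0.01]
[[ 2.498e-01  9.683e-01 -2.000e-04]
 [ 9.683e-01 -2.498e-01 -0.000e+00]
 [-1.000e-04 -2.000e-04 -1.000e+00]]
```

View pics/l2.png

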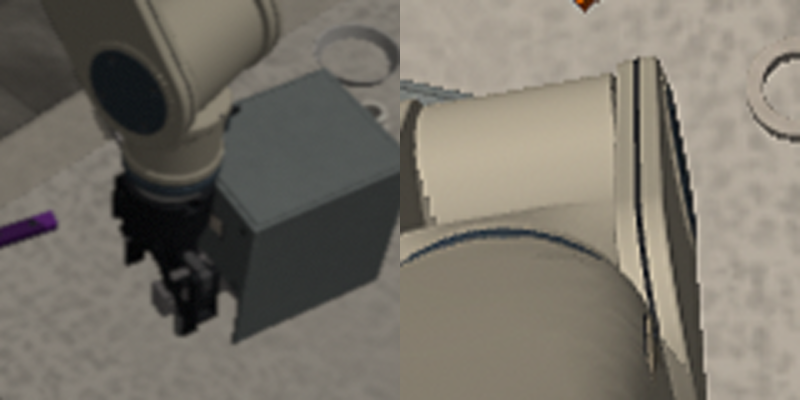

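>>> {"method": "drive_tool", "body": {"increments": [[0.004,0,0,0],[0.008,0,0,0],[0.008,0,0,0]]}}

```text
t: 5.3
eef_pos: [547.0, 98.4, 11.3]
ee_rot: [-2.483, -1.924, -0.0]
ft_force: [-0.3, 0.4, 0.1]
width: 85.5
```

>>> {"method": "drive_tool", "body": {"increments": [[0.004,0,0,0],[0.004,0,0,0]]}}

```text
t: 5.55
eef_pos: [547.3, 99.4, 11.3]
ee_rot: [2.483, 1.924, 0.0]
ft_force: [0.2, -0.2, 0.2]
width: 85.7
```

>>> {"method": "drive_tool", "body": {"increments": [[0.004,0,0,0],[0.004,0,0,0]]}}

```text
t: 5.8
eef_pos: [547.1, 99.6, 11.3]
ee_rot: [-2.484, -1.924, 0.001]
ft_force: [-0.6, -5.9, 2.1]
width: 85.7
```

Light contact with the panel (6 N) at hx ≈ -5, so the pads overlap the bar by about 3 mm. Closing.

>>> {"method": "drive_tool", "body": {"increments": [[0,0.003,0,0],[0,0.003,0,0],[0,0.003,0,0],[0,0.003,0,0],[0,0.003,0,0],[0,0.003,0,0]], "jaw": -1, "force": 60}}

```text
t: 6.55
eef_pos: [547.2, 99.6, 11.3]
ee_rot: [-2.483, -1.923, 0.003]
ft_force: [-3.2, -4.8, 3.9]
width: 25.7
```

```bash
python3 look.py 3 300 160 400 260 200 190 320 310;python3 st.py
```

```text
t 6.65 j [ 0.159  0.663  1.878 -0.     0.603  0.412] pos [547.2  99.6  11.3] w 25.5 F [-3.4 -5.2  4.3] M [-0.15  0.51 -0.16]
[[ 2.504e-01  9.681e-01 -2.100e-03]
 [ 9.681e-01 -2.504e-01 -5.000e-04]
 [-1.000e-03 -1.900e-03 -1.000e+00]]
```

View pics/l3.png

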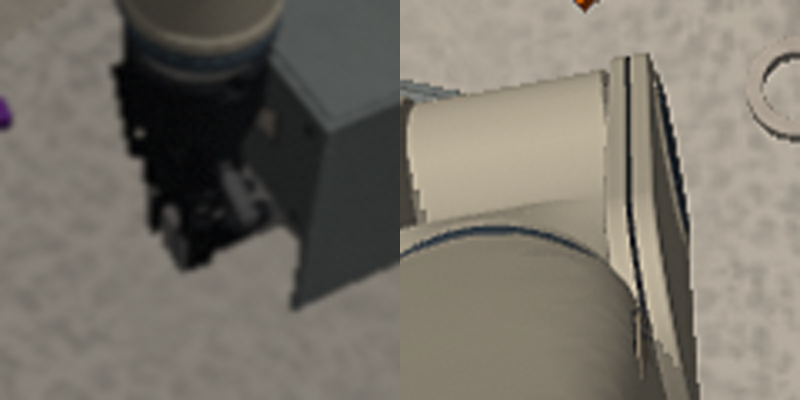

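Width 25.5 falls between the lip's 24 and the bar's 28. A small lift will show which one I have.

>>> {"method": "drive_tool", "body": {"increments": [[0,0,-0.004,0],[0,0,-0.008,0],[0,0,-0.008,0]]}}

```text
t: 7.02
eef_pos: [547.1, 99.6, 12.8]
ee_rot: [-2.483, -1.923, 0.003]
ft_force: [-2.9, -5.6, -2.0]
width: 25.1
```

```bash
python3 st.py
```

```text
t 7.025 j [ 0.159  0.66   1.878 -0.     0.605  0.412] pos [547.1  99.6  12.8] w 25.1 F [-2.9 -5.6 -2. ] M [-0.1   0.17 -0.1 ]
[[ 2.500e-01  9.682e-01 -2.300e-03]
 [ 9.682e-01 -2.500e-01 -6.000e-04]
 [-1.100e-03 -2.000e-03 -1.000e+00]]
```

>>> {"method": "drive_tool", "body": {"increments": [[0,0,-0.006,0],[0,0,-0.012,0],[0,0,-0.016,0],[0,0,-0.016,0]]}}

```text
t: 7.52
eef_pos: [547.1, 99.6, 16.7]
ee_rot: [-2.483, -1.923, 0.004]
ft_force: [-2.5, -5.6, -4.3]
width: 25.6
```

```bash
python3 look.py 4 320 180 390 250 200 190 320 310;python3 st.py
```

```text
t 7.625 j [ 1.590e-01  6.530e-01  1.878e+00 -1.000e-03  6.130e-01  4.120e-01] pos [547.1  99.6  16.7] w 25.5 F [-2.9 -4.4 -2.7] M [-0.34  0.2  -0.03]
[[ 2.498e-01  9.683e-01 -2.400e-03]
 [ 9.683e-01 -2.498e-01 -7.000e-04]
 [-1.300e-03 -2.100e-03 -1.000e+00]]
```

View pics/l4.png

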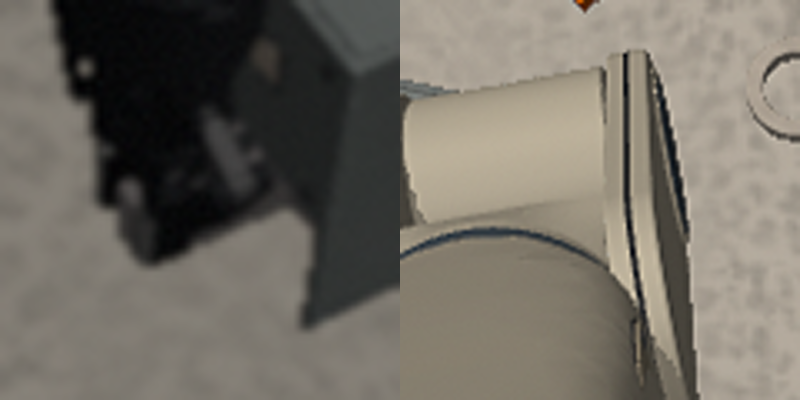

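Fz is only -3 N after a 5 mm lift. Fingers sliding on the fixed lip would read tens of newtons, so the bar is held. I'll keep lifting to about 19 mm.

>>> {"method": "drive_tool", "body": {"increments": [[0,0,-0.006,0],[0,0,-0.012,0],[0,0,-0.018,0],[0,0,-0.024,0],[0,0,-0.03,0],[0,0,-0.036,0],[0,0,-0.042,0],[0,0,-0.048,0],[0,0,-0.053,0],[0,0,-0.053,0]]}}

```text
t: 8.88
eef_pos: [547.5, 100.3, 30.4]
ee_rot: [-2.483, -1.924, 0.002]
ft_force: [-4.4, 0.7, -4.2]
width: 25.1
```

```bash
python3 look.py 5 320 180 390 250 200 190 320 310;python3 st.py
```

```text
t 8.975 j [0.16  0.629 1.877 0.    0.637 0.412] pos [547.5 100.3  30.4] w 25.4 F [-4.8  1.1 -3.8] M [-0.05  0.81 -0.05]
[[ 2.496e-01  9.683e-01 -1.300e-03]
 [ 9.683e-01 -2.496e-01  0.000e+00]
 [-3.000e-04 -1.300e-03 -1.000e+00]]
```

View pics/l5.png

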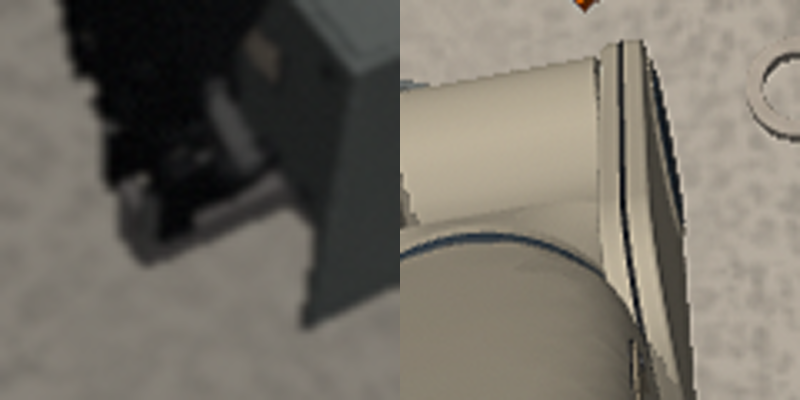

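Run:
```python
import cv2
o=[cv2.resize(cv2.convertScaleAbs(cv2.imread(f"pics/scene{i}.png")[195:235,335:383],alpha=2),None,fx=8,fy=8,interpolation=cv2.INTER_CUBIC) for i in(0,5)]
cv2.imwrite("pics/z5.png",cv2.hconcat(o))
```

```text
(no output)
```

View pics/z5.png

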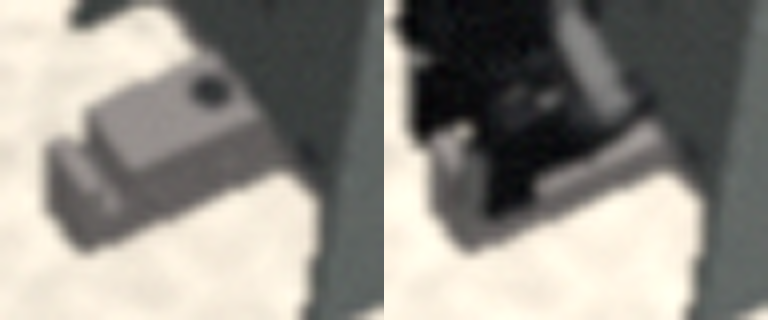

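The tongue's floor is now visible under the bar (right crop ~595,160), so the end is up. Drawing out slowly, rising slightly.

>>> {"method": "drive_tool", "body": {"increments": [[-0.01,0,0,0],[-0.025,0,0,0],[-0.04,0,-0.002,0],[-0.055,0,-0.004,0],[-0.07,0,-0.006,0],[-0.07,0,-0.006,0]]}}

```text
t: 9.72
eef_pos: [545.2, 83.0, 32.7]
ee_rot: [2.482, 1.923, 0.004]
ft_force: [0.1, -0.0, -2.5]
width: 25.3
```

```bash
python3 look.py 6 320 180 390 250 200 190 320 310;python3 st.py
python3 - <<'E'
import cv2
o=[cv2.resize(cv2.convertScaleAbs(cv2.imread(f"pics/scene{i}.png")[190:240,325:383],alpha=2.5),None,fx=10,fy=10,interpolation=cv2.INTER_CUBIC) for i in(6,)]
cv2.imwrite("pics/z6.png",cv2.hconcat(o))
E
```

```text
t 9.825 j [ 0.13   0.62   1.891 -0.     0.629  0.383] pos [544.8  83.1  32.5] w 25.6 F [-0.3  0.5 -2.5] M [-0.33  0.06  0.02]
[[ 2.501e-01  9.682e-01  1.900e-03]
 [ 9.682e-01 -2.501e-01  1.000e-04]
 [ 6.000e-04  1.800e-03 -1.000e+00]]
```

View pics/z6.png

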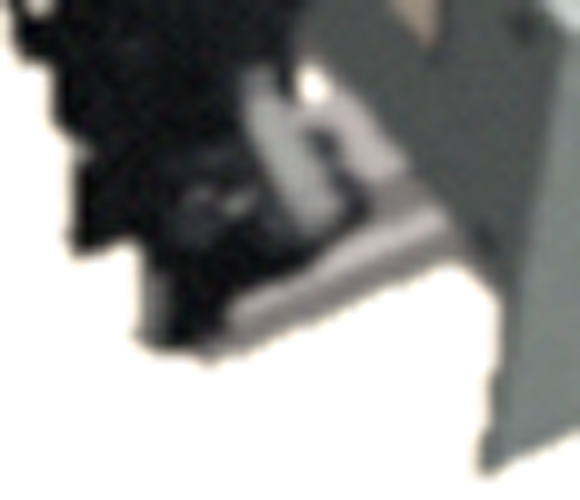

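The bar is coming out: its top and dot have cleared the panel, and Fz of -2.5 N fits its weight. Continuing.

>>> {"method": "drive_tool", "body": {"increments": [[-0.015,0,-0.002,0],[-0.03,0,-0.004,0],[-0.045,0,-0.007,0],[-0.06,0,-0.01,0],[-0.075,0,-0.012,0],[-0.09,0,-0.014,0],[-0.11,0,-0.016,0],[-0.11,0,-0.016,0]]}}

```text
t: 10.82
eef_pos: [536.9, 56.2, 36.1]
ee_rot: [-2.484, -1.923, 0.0]
ft_force: [0.3, -0.7, -2.1]
width: 25.3
```

```bash
python3 look.py 7 320 180 390 250 200 190 320 310;python3 st.py
python3 - <<'E'
import cv2
o=[cv2.resize(cv2.convertScaleAbs(cv2.imread(f"pics/scene{i}.png")[180:245,310:383],alpha=2.5),None,fx=9,fy=9,interpolation=cv2.INTER_CUBIC) for i in(7,)]
cv2.imwrite("pics/z7.png",cv2.hconcat(o))
E
```

```text
t 10.925 j [0.083 0.604 1.914 0.    0.623 0.335] pos [537.1  56.5  36.1] w 25.0 F [-0.2  1.1 -3.2] M [-0.19  0.06  0.01]
[[ 2.500e-01  9.682e-01  2.000e-04]
 [ 9.682e-01 -2.500e-01  0.000e+00]
 [ 1.000e-04  2.000e-04 -1.000e+00]]
```

View pics/z7.png

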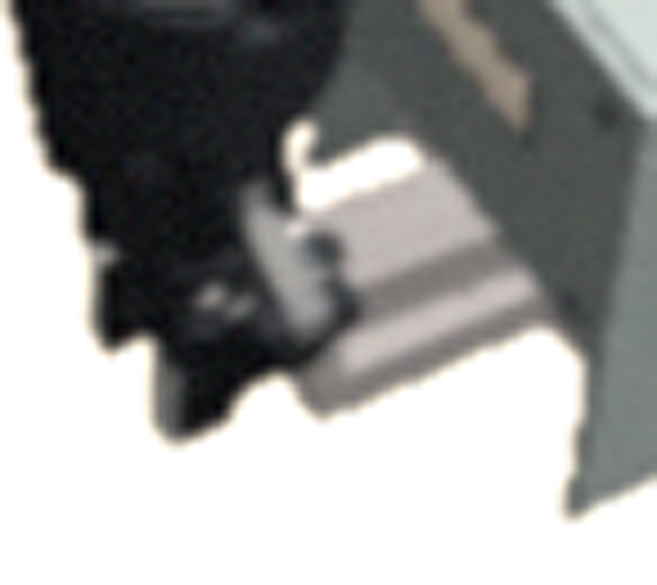

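>>> {"method": "drive_tool", "body": {"increments": [[-0.02,0,-0.004,0],[-0.04,0,-0.008,0],[-0.06,0,-0.012,0],[-0.08,0,-0.012,0],[-0.1,0,-0.012,0],[-0.12,0,-0.012,0],[-0.12,0,-0.006,0],[-0.12,0,0,0],[-0.12,0,0.004,0],[-0.12,0,0.004,0]]}}

```text
t: 12.18
eef_pos: [529.4, 27.6, 34.9]
ee_rot: [-2.483, -1.924, 0.0]
ft_force: [-0.1, -0.1, -1.9]
width: 25.5
```

>>> {"method": "drive_tool", "body": {"increments": [[0,0,0.004,0],[0,0,0.008,0],[0,0,0.008,0]]}}

```text
t: 12.55
eef_pos: [529.4, 27.5, 33.0]
ee_rot: [-2.483, -1.924, 0.0]
ft_force: [-0.2, 0.7, -2.3]
width: 25.5
```

```bash
python3 look.py 8 320 180 390 250 200 190 320 310;python3 st.py
python3 - <<'E'
import cv2
o=[cv2.resize(cv2.convertScaleAbs(cv2.imread(f"pics/scene{i}.png")[180:245,300:383],alpha=2.5),None,fx=9,fy=9,interpolation=cv2.INTER_CUBIC) for i in(8,)]
cv2.imwrite("pics/z8.png",cv2.hconcat(o))
E
```

```text
t 12.65 j [ 0.029  0.6    1.936 -0.     0.605  0.282] pos [529.5  27.5  33.1] w 24.9 F [ 0.  -0.5 -2.3] M [-0.23  0.08 -0.02]
[[ 0.2499  0.9683  0.    ]
 [ 0.9683 -0.2499 -0.    ]
 [ 0.      0.     -1.    ]]
```

View pics/z8.png

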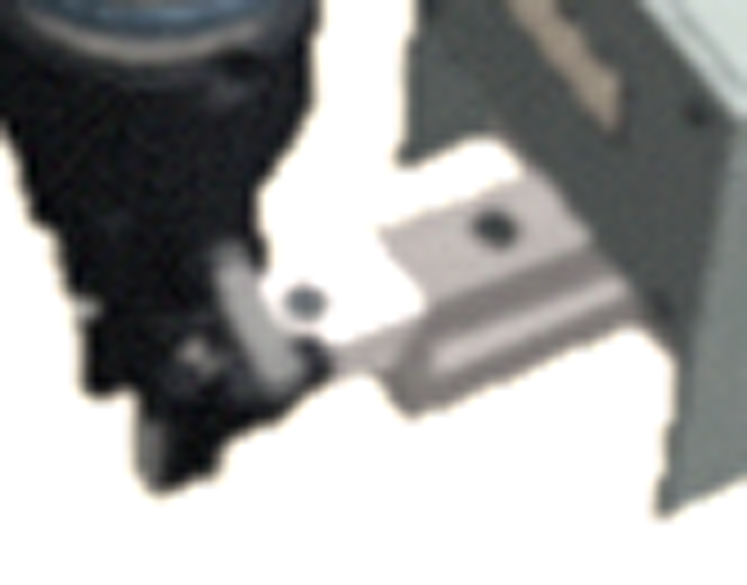

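>>> {"method": "drive_tool", "body": {"increments": [[0,0,0.004,0],[0,0,0.006,0],[0,0,0.006,0]]}}

```text
t: 13.02
eef_pos: [529.4, 27.5, 31.5]
ee_rot: [-2.483, -1.924, 0.0]
ft_force: [-0.3, -0.5, -1.0]
width: 25.2
```

>>> {"method": "drive_tool", "body": {"increments": [[0,0,0.004,0],[0,0,0.006,0],[0,0,0.006,0]]}}

```text
t: 13.4
eef_pos: [529.5, 27.5, 30.1]
ee_rot: [2.483, 1.924, 0.0]
ft_force: [0.2, 0.0, -1.8]
width: 25.3
```

>>> {"method": "drive_tool", "body": {"increments": [[0,0,0.004,0],[0,0,0.006,0],[0,0,0.006,0]]}}

```text
t: 13.78
eef_pos: [529.5, 27.5, 28.6]
ee_rot: [2.484, 1.924, 0.0]
ft_force: [0.5, -0.3, -0.7]
width: 24.9
```

```bash
python3 look.py 9 320 180 390 250 200 190 320 310;python3 st.py
python3 - <<'E'
import cv2
o=[cv2.resize(cv2.convertScaleAbs(cv2.imread(f"pics/scene{i}.png")[190:245,310:360],alpha=2.,beta=-40),None,fx=8,fy=8,interpolation=cv2.INTER_CUBIC) for i in(8,9)]
cv2.imwrite("pics/z9.png",cv2.hconcat(o))
E
```

```text
t 13.875 j [ 0.029  0.609  1.937 -0.     0.596  0.282] pos [529.5  27.4  28.6] w 25.5 F [-0.8 -1.2 -0.9] M [-0.21  0.1  -0.  ]
[[ 2.499e-01  9.683e-01  1.000e-04]
 [ 9.683e-01 -2.499e-01 -0.000e+00]
 [-0.000e+00  1.000e-04 -1.000e+00]]
```

View pics/z9.png

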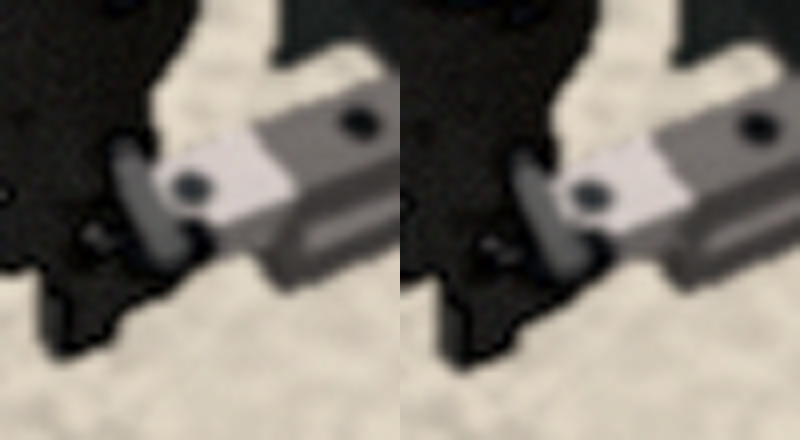

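>>> {"method": "drive_tool", "body": {"increments": [[0,0,0.004,0],[0,0,0.008,0],[0,0,0.008,0]]}}

```text
t: 14.25
eef_pos: [529.5, 27.4, 26.6]
ee_rot: [2.483, 1.924, 0.0]
ft_force: [-0.5, -1.0, -0.2]
width: 25.1
```

>>> {"method": "drive_tool", "body": {"increments": [[0,0,0.004,0],[0,0,0.008,0],[0,0,0.008,0]]}}

```text
t: 14.62
eef_pos: [529.5, 27.4, 24.6]
ee_rot: [2.483, 1.924, -0.0]
ft_force: [-0.3, -1.9, 1.7]
width: 25.3
```

Fz has gone positive, so the bar is on the lip. I'll back up 2 mm so the far end stays down, then open and regrip further in.

>>> {"method": "drive_tool", "body": {"increments": [[0,0,-0.006,0],[0,0,-0.006,0]]}}

```text
t: 14.88
eef_pos: [529.5, 27.6, 26.2]
ee_rot: [2.483, 1.924, 0.0]
ft_force: [-0.5, -2.5, 0.5]
width: 25.5
```

>>> {"method": "drive_tool", "body": {"increments": [[0,0,0,0],[0,0,0,0],[0,0,0,0],[0,0,0,0]], "jaw": 0}}

```text
t: 15.38
eef_pos: [529.4, 27.5, 26.0]
ee_rot: [-2.483, -1.924, 0.0]
ft_force: [-0.4, 0.5, 0.2]
width: 42.6
```

```bash
python3 look.py 10 320 180 390 250 200 190 320 310;python3 st.py
python3 - <<'E'
import cv2
o=[cv2.resize(cv2.convertScaleAbs(cv2.imread(f"pics/scene{i}.png")[190:245,305:385],alpha=2.,beta=-40),None,fx=9,fy=9,interpolation=cv2.INTER_CUBIC) for i in(10,)]
cv2.imwrite("pics/z10.png",cv2.hconcat(o))
E
```

```text
t 15.475 j [ 0.029  0.613  1.937 -0.     0.591  0.282] pos [529.5  27.5  26.1] w 42.8 F [-0.6 -0.4 -0.6] M [-0.01 -0.01  0.01]
[[ 0.2498  0.9683 -0.    ]
 [ 0.9683 -0.2498 -0.    ]
 [-0.     -0.     -1.    ]]
```

View pics/z10.png

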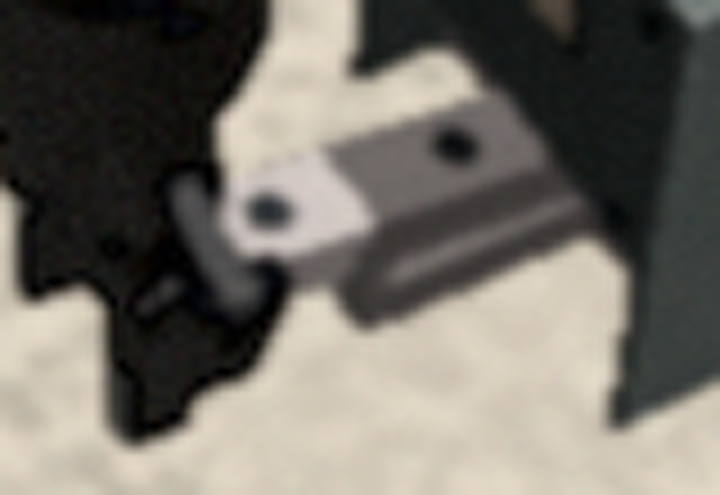

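>>> {"method": "drive_tool", "body": {"increments": [[0.05,0,0,0],[0.1,0,0,0],[0.15,0,0,0],[0.2,0,0,0],[0.25,0,0,0],[0.28,0,0,0],[0.29,0,0,0],[0.29,0,0,0]]}}

```text
t: 16.48
eef_pos: [547.5, 97.7, 26.0]
ee_rot: [-2.483, -1.924, 0.0]
ft_force: [-0.3, -0.6, -1.0]
width: 42.7
```

>>> {"method": "drive_tool", "body": {"increments": [[0,0,0,0],[0,0,0,0],[0,0,0,0],[0,0,0,0]], "jaw": -1, "force": 70}}

```text
t: 16.98
eef_pos: [547.5, 97.4, 26.2]
ee_rot: [2.484, 1.924, -0.0]
ft_force: [-1.4, -2.0, 4.2]
width: 27.2
```

```bash
python3 look.py 11 320 180 390 250 200 190 320 310;python3 st.py
python3 - <<'E'
import cv2
o=[cv2.resize(cv2.convertScaleAbs(cv2.imread(f"pics/scene{i}.png")[180:245,305:385],alpha=2.,beta=-40),None,fx=9,fy=9,interpolation=cv2.INTER_CUBIC) for i in(11,)]
cv2.imwrite("pics/z11.png",cv2.hconcat(o))
E
```

```text
t 17.075 j [ 0.155  0.636  1.879 -0.     0.627  0.408] pos [547.5  97.4  26.2] w 27.2 F [-2.3 -2.2  4.3] M [-0.35  0.22 -0.02]
[[ 2.499e-01  9.683e-01 -1.000e-04]
 [ 9.683e-01 -2.499e-01 -2.000e-04]
 [-3.000e-04 -1.000e-04 -1.000e+00]]
```

View pics/z11.png

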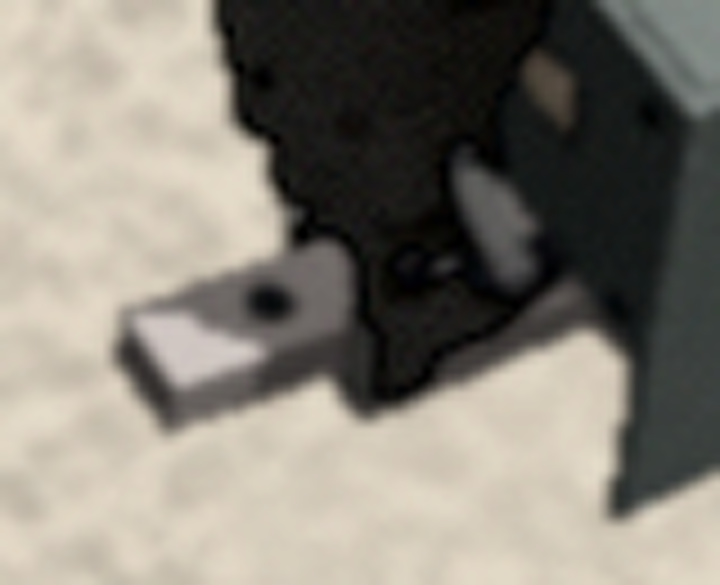

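Grip is firm (27.2 mm) about 25 mm from the bar's centre. Next: lift slightly, draw, lift more so the far end clears the lip, then draw clear.

>>> {"method": "drive_tool", "body": {"increments": [[0,0,-0.008,0],[0,0,-0.016,0],[-0.03,0,-0.016,0],[-0.06,0,-0.016,0],[-0.1,0,-0.016,0],[-0.14,0,-0.016,0],[-0.18,0,-0.016,0],[-0.22,0,-0.016,0],[-0.24,0,-0.016,0],[-0.24,0,-0.016,0]]}}

```text
t: 18.32
eef_pos: [534.8, 39.3, 31.7]
ee_rot: [2.483, 1.921, 0.007]
ft_force: [1.2, 1.3, 10.4]
width: 27.0
```

```bash
python3 look.py 12 320 180 390 250 200 190 320 310;python3 st.py
python3 - <<'E'
import cv2
o=[cv2.resize(cv2.convertScaleAbs(cv2.imread(f"pics/scene{i}.png")[180:255,285:385],alpha=2.,beta=-40),None,fx=8,fy=8,interpolation=cv2.INTER_CUBIC) for i in(12,)]
cv2.imwrite("pics/z12.png",cv2.hconcat(o))
E
```

```text
t 18.425 j [5.100e-02 6.070e-01 1.926e+00 1.000e-03 6.030e-01 3.040e-01] pos [534.8  39.3  31.7] w 27.2 F [ 0.3  0.4 10.6] M [ 0.91 -0.22 -0.03]
[[ 2.508e-01  9.680e-01  4.900e-03]
 [ 9.680e-01 -2.508e-01  7.000e-04]
 [ 1.900e-03  4.500e-03 -1.000e+00]]
```

View pics/z12.png

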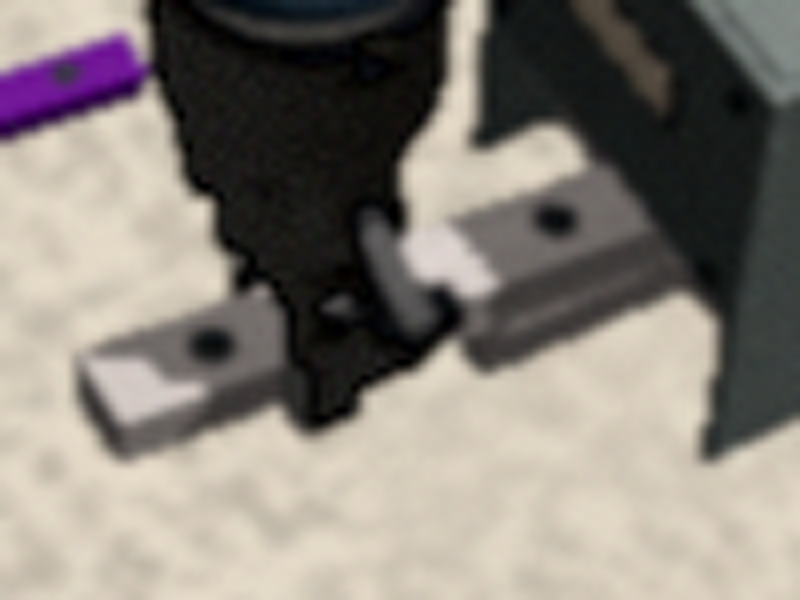

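Fz is +10 N because the sloping bar is bearing on the lip. Lifting relieves it.

>>> {"method": "drive_tool", "body": {"increments": [[0,0,-0.016,0],[0,0,-0.032,0],[0,0,-0.048,0],[0,0,-0.06,0],[0,0,-0.06,0]]}}

```text
t: 19.05
eef_pos: [532.6, 39.6, 45.2]
ee_rot: [2.483, 1.924, 0.0]
ft_force: [0.4, -0.6, -2.1]
width: 27.1
```

```bash
python3 look.py 13 320 180 390 250 200 190 320 310;python3 st.py
python3 - <<'E'
import cv2
o=[cv2.resize(cv2.convertScaleAbs(cv2.imread(f"pics/scene{i}.png")[180:255,285:385],alpha=2.,beta=-40),None,fx=8,fy=8,interpolation=cv2.INTER_CUBIC) for i in(13,)]
cv2.imwrite("pics/z13.png",cv2.hconcat(o))
E
```

```text
t 19.15 j [ 0.052  0.582  1.927 -0.     0.633  0.304] pos [532.5  39.6  45. ] w 27.2 F [ 0.5  0.5 -2.2] M [-0.12  0.06 -0.04]
[[ 2.497e-01  9.683e-01 -2.000e-04]
 [ 9.683e-01 -2.497e-01 -0.000e+00]
 [-1.000e-04 -2.000e-04 -1.000e+00]]
```

View pics/z13.png

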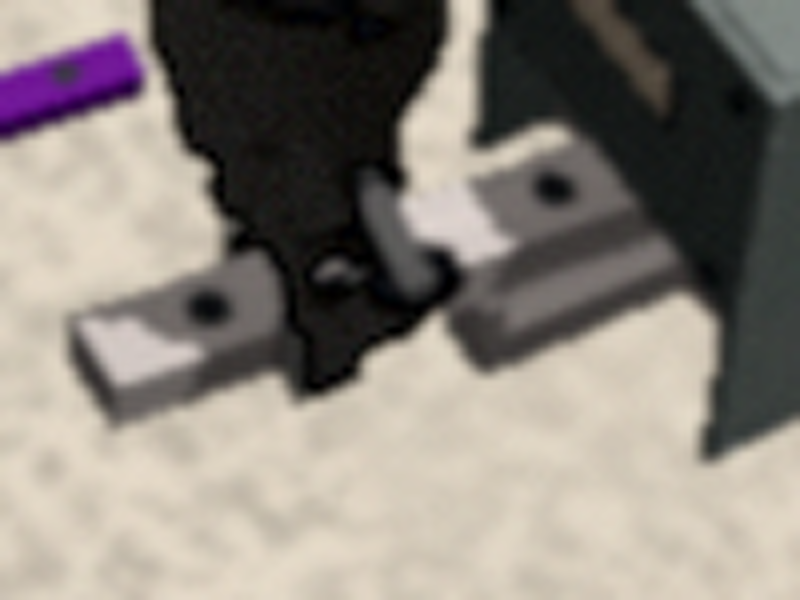

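Bar is off the lip and fully carried (Fz -2.2 N). Drawing it clear.

>>> {"method": "drive_tool", "body": {"increments": [[-0.04,0,0,0],[-0.08,0,0,0],[-0.13,0,0,0],[-0.18,0,0,0],[-0.23,0,0,0],[-0.28,0,0,0],[-0.33,0,-0.02,0],[-0.38,0,-0.06,0],[-0.42,0,-0.1,0],[-0.42,0,-0.1,0]]}}

```text
t: 20.4
eef_pos: [507.0, -62.9, 71.3]
ee_rot: [2.483, 1.922, 0.003]
ft_force: [-0.6, 0.9, -2.5]
width: 26.7
```

```bash
python3 look.py 14 220 180 380 300 220 200 380 320;python3 st.py
```

```text
t 20.5 j [-0.145  0.512  1.974  0.     0.654  0.107] pos [506.6 -62.1  70.4] w 27.0 F [-0.7  0.2 -2.6] M [-0.06 -0.01  0.02]
[[ 2.501e-01  9.682e-01  8.000e-04]
 [ 9.682e-01 -2.501e-01 -0.000e+00]
 [ 2.000e-04  8.000e-04 -1.000e+00]]
```

View pics/l14.png

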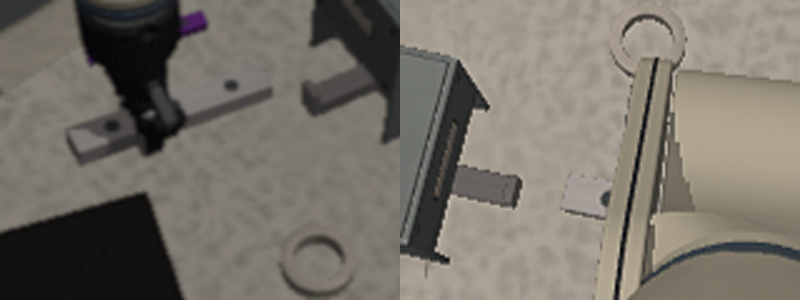

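Run:
```python
import cv2
o=cv2.resize(cv2.convertScaleAbs(cv2.imread("pics/scene14.png")[200:250,240:335],alpha=2.,beta=-40),None,fx=8,fy=8,interpolation=cv2.INTER_CUBIC)
cv2.imwrite("pics/z14.png",o)
```

```text
(no output)
```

View pics/z14.png

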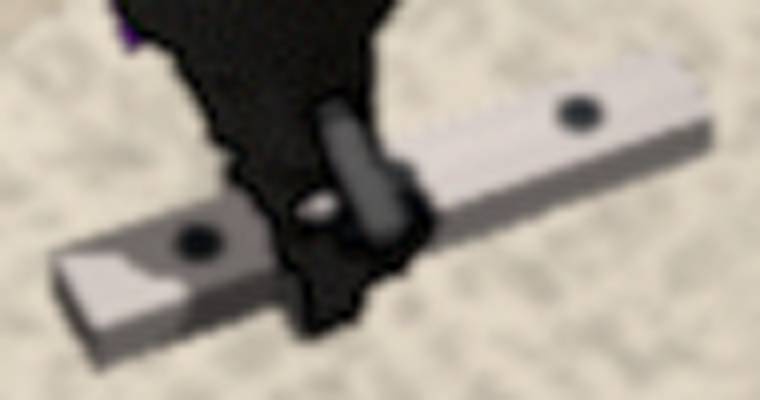

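Run:
```python
from h import *
ob=np.array([(100,330),(55,262),(715,122),(662,55),(98,368),(713,152)])/8+[239.5,199.5]
P=np.array([(-90,-14,20),(-90,14,20),(90,-14,20),(90,14,20),(-90,-14,0),(90,-14,0)],float)
def mod(p):
    Rm=(R.from_euler('z',1.318+p[4])*R.from_euler('y',-p[2])).as_matrix()
    o=np.array([506.6,-62.1,89.4])+R.from_euler('z',1.318).as_matrix()@[p[0],p[3],p[1]]
    return P@Rm.T+o
q=least_squares(lambda p:(proj("scene",mod(p))-ob).ravel(),[25,-10,0,0,0])
print(q.x,"pitch deg (far end up +)",np.degrees(q.x[2]),q.fun.reshape(-1,2).round(1))
print(mod(q.x).round(1))
```

```text
[ 3.66441770e+01 -5.07950487e+01 -3.47281025e-02  2.23655913e+01
 -5.16739720e-02] pitch deg (far end up +) -1.9897737059842848 [[-0.6  0.3]
 [ 0.5 -1.1]
 [-0.4 -0.5]
 [ 0.7 -1. ]
 [ 0.5  0.9]
 [-0.7  1.4]]
[[ 480.7 -110.4   61.7]
 [ 454.  -102.    61.7]
 [ 534.6   61.2   55.5]
 [ 507.9   69.6   55.5]
 [ 480.5 -111.    41.7]
 [ 534.4   60.6   35.5]]
```

```bash
cat > bf.py <<'E'
from h import *
def fit(ob,P,tcp,yaw):
    def mod(p):
        Rm=(R.from_euler('z',yaw)*R.from_euler('y',-p[2])).as_matrix()
        return P@Rm.T+np.array(tcp)+[0,0,19]+R.from_euler('z',yaw).as_matrix()@[p[0],0,p[1]]
    q=least_squares(lambda p:(proj("scene",mod(p))-ob).ravel(),[25,-10,0])
    print(q.x.round(2),"pitch",np.degrees(q.x[2]).round(2));print(q.fun.reshape(-1,2).round(1).tolist());print(mod(q.x).round(1))
P=np.array([(-90,-14,20),(-90,14,20),(90,-14,20),(90,14,20),(-90,-14,0),(90,-14,0)],float)
if __name__=="__main__":
    fit(np.array([(100,330),(55,262),(715,122),(662,55),(98,368),(713,152)])/8+[239.5,199.5],P,(506.6,-62.1,70.4),1.318)
E
python3 bf.py
```

```text
[ 27.11 -18.43  -0.12] pitch -6.73
[[-0.6, 0.2], [-0.5, -1.4], [0.8, -0.5], [1.2, -1.1], [-0.3, 1.5], [-0.2, 1.8]]
[[ 505.2 -123.6  101.4]
 [ 478.1 -116.6  101.4]
 [ 549.9   49.5   80.3]
 [ 522.8   56.5   80.3]
 [ 504.6 -125.9   81.5]
 [ 549.3   47.2   60.4]]
```

The bar is clear of the housing, pitched about 6.7° with the far end low, and its centre is 27 mm behind the grip. The fingertips reach below its underside. So I'll rest it first with its rear on the mat and the gripper just beyond the mat's far end, then regrip with the tips above its underside and move it fully onto the mat.

>>> {"method": "drive_tool", "body": {"increments": [[-0.06,0.01,0,0.005],[-0.16,0.02,0,0.01],[-0.27,0.04,0,0.015],[-0.38,0.05,0,0.02],[-0.49,0.06,0,0.0255],[-0.6,0.08,0,0.0255],[-0.7,0.09,0,0.0255],[-0.8,0.1,0,0.0255],[-0.8,0.1,0,0.0255]]}}

```text
t: 21.62
eef_pos: [480.2, -263.7, 69.7]
ee_rot: [2.632, 1.715, -0.0]
ft_force: [-0.2, 0.1, -2.7]
width: 27.1
```

```bash
python3 look.py 15 130 180 330 360 330 180 530 360;python3 st.py
python3 - <<'E'
from h import *
s=r.state();Rm=R.from_rotvec(s["ee_rot"]).as_matrix()
d=np.array([526-.402*140,-212.5-.916*140,s["eef_pos"][2]])-s["eef_pos"];print("shift to rest pose, norm:",(Rm.T@d/250).round(3))
E
```

```text
t 21.725 j [-0.521  0.551  1.893  0.     0.699 -0.107] pos [ 480.1 -262.    69.7] w 26.8 F [ 0.2  0.8 -2.7] M [-0.07  0.08  0.03]
[[ 4.024e-01  9.155e-01 -7.000e-04]
 [ 9.155e-01 -4.024e-01  6.000e-04]
 [ 2.000e-04 -9.000e-04 -1.000e+00]]
shift to rest pose, norm: [-0.305  0.089 -0.   ]
```

View pics/l15.png

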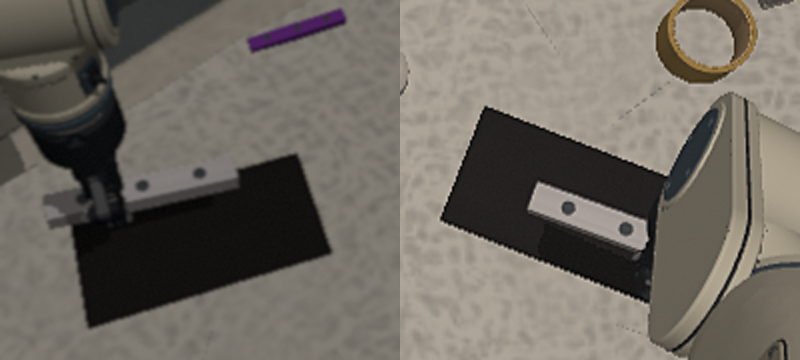

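Bar parallel to the mat, above it. Moving to the rest pose, then lowering.

>>> {"method": "drive_tool", "body": {"increments": [[-0.08,0.02,0,0],[-0.18,0.05,0,0],[-0.27,0.08,0,0],[-0.305,0.089,0.04,0],[-0.305,0.089,0.1,0],[-0.305,0.089,0.16,0],[-0.305,0.089,0.19,0],[-0.305,0.089,0.19,0]]}}

```text
t: 22.72
eef_pos: [470.0, -339.9, 21.6]
ee_rot: [-2.627, -1.719, 0.001]
ft_force: [-0.1, -0.2, -2.3]
width: 27.3
```

>>> {"method": "drive_tool", "body": {"increments": [[0,0,0.012,0],[0,0,0.024,0],[0,0,0.032,0],[0,0,0.04,0],[0,0,0.04,0]], "force": 20}}

```text
t: 23.35
eef_pos: [470.5, -340.9, 12.7]
ee_rot: [2.629, 1.719, 0.0]
ft_force: [-0.0, 0.0, -0.0]
width: 26.9
```

```bash
python3 look.py 16 130 180 330 360 330 180 530 360;python3 st.py
python3 - <<'E'
import cv2
o=cv2.resize(cv2.convertScaleAbs(cv2.imread("pics/scene16.png")[245:345,125:260],alpha=2.),None,fx=5.8,fy=5.8,interpolation=cv2.INTER_CUBIC)
cv2.imwrite("pics/z16.png",o)
E
```

```text
t 23.45 j [-0.647  0.682  1.823  0.     0.637 -0.235] pos [ 470.5 -340.9   12.8] w 27.1 F [-0.8  0.1 -0.3] M [-0.02 -0.01  0.04]
[[ 4.012e-01  9.160e-01  2.000e-04]
 [ 9.160e-01 -4.012e-01 -1.000e-04]
 [-0.000e+00  2.000e-04 -1.000e+00]]
```

View pics/z16.png

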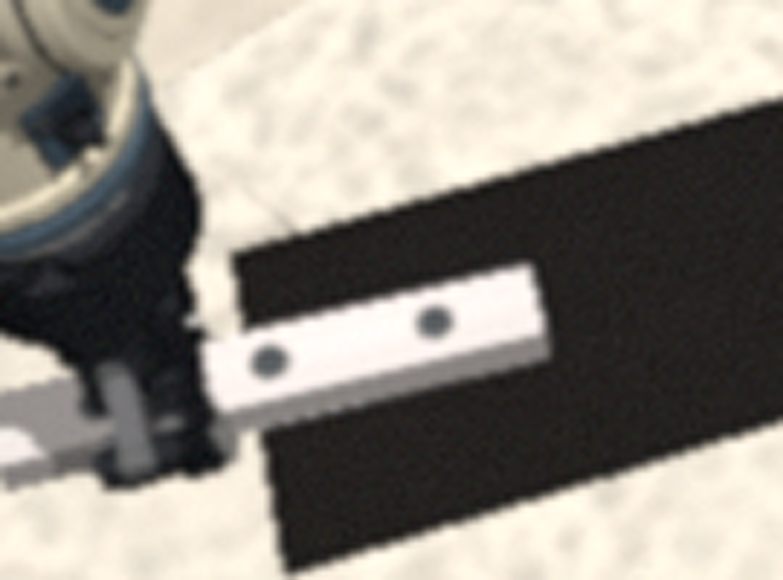

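Far end is on the mat (Fz 0). The bar's middle dot is only just inside the mat's edge, while the fingers have about 15 mm to spare. I'll shift in 9 mm, then lower level.

>>> {"method": "drive_tool", "body": {"increments": [[0,0,-0.016,0],[0.018,0,-0.016,0],[0.036,0,-0.016,0],[0.036,0,0,0],[0.036,0,0.012,0],[0.036,0,0.024,0],[0.036,0,0.024,0]]}}

```text
t: 24.32
eef_pos: [474.1, -332.9, 7.6]
ee_rot: [2.629, 1.719, 0.0]
ft_force: [-4.0, 0.7, 14.5]
width: 27.1
```

>>> {"method": "drive_tool", "body": {"increments": [[0,0,0.008,0],[0,0,0.012,0],[0,0,0.012,0]]}}

```text
t: 24.7
eef_pos: [474.2, -333.1, 7.1]
ee_rot: [2.629, 1.719, 0.0]
ft_force: [-10.4, 4.2, 40.4]
width: 27.2
```

```bash
python3 look.py 17 130 180 330 360 330 180 530 360;python3 st.py
python3 - <<'E'
import cv2
o=cv2.resize(cv2.convertScaleAbs(cv2.imread("pics/scene17.png")[245:345,125:260],alpha=2.),None,fx=5.8,fy=5.8,interpolation=cv2.INTER_CUBIC)
cv2.imwrite("pics/z17.png",o)
E
```

```text
t 24.8 j [-0.633  0.69   1.827 -0.     0.624 -0.22 ] pos [ 474.2 -333.     7.1] w 26.6 F [-11.1   3.3  40.3] M [1.65 1.46 0.33]
[[ 4.009e-01  9.161e-01  6.000e-04]
 [ 9.161e-01 -4.009e-01 -6.000e-04]
 [-3.000e-04  8.000e-04 -1.000e+00]]
```

View pics/z17.png

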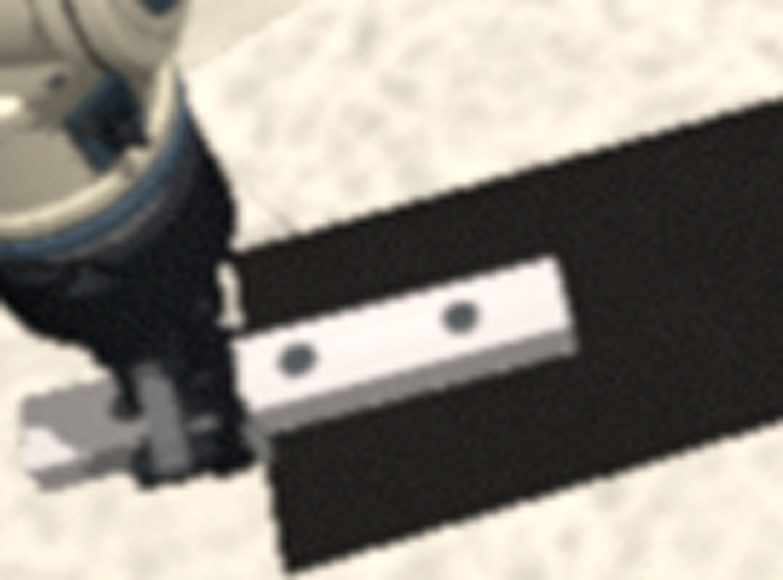

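Fz of 40 N at z ≈ 7 means the fingertips are on the mat's edge. I'll rise, back out 6 mm and lower again.

>>> {"method": "drive_tool", "body": {"increments": [[0,0,-0.028,0],[-0.012,0,-0.028,0],[-0.024,0,-0.028,0],[-0.024,0,-0.016,0],[-0.024,0,-0.004,0],[-0.024,0,0.002,0],[-0.024,0,0.002,0]]}}

```text
t: 25.68
eef_pos: [471.7, -338.2, 3.1]
ee_rot: [2.629, 1.719, 0.0]
ft_force: [-2.2, -4.5, 4.6]
width: 26.9
```

```bash
python3 look.py 18 130 180 330 360 330 180 530 360;python3 st.py
python3 - <<'E'
import cv2
o=cv2.resize(cv2.convertScaleAbs(cv2.imread("pics/scene18.png")[245:345,125:260],alpha=2.),None,fx=5.8,fy=5.8,interpolation=cv2.INTER_CUBIC)
cv2.imwrite("pics/z18.png",o)
E
```

```text
t 25.775 j [-0.642  0.698  1.824  0.     0.619 -0.23 ] pos [ 471.8 -338.2    3.2] w 26.6 F [-1.8 -3.2  4. ] M [0.04 0.06 0.06]
[[ 4.012e-01  9.160e-01  4.000e-04]
 [ 9.160e-01 -4.012e-01 -3.000e-04]
 [-1.000e-04  5.000e-04 -1.000e+00]]
```

View pics/z18.png

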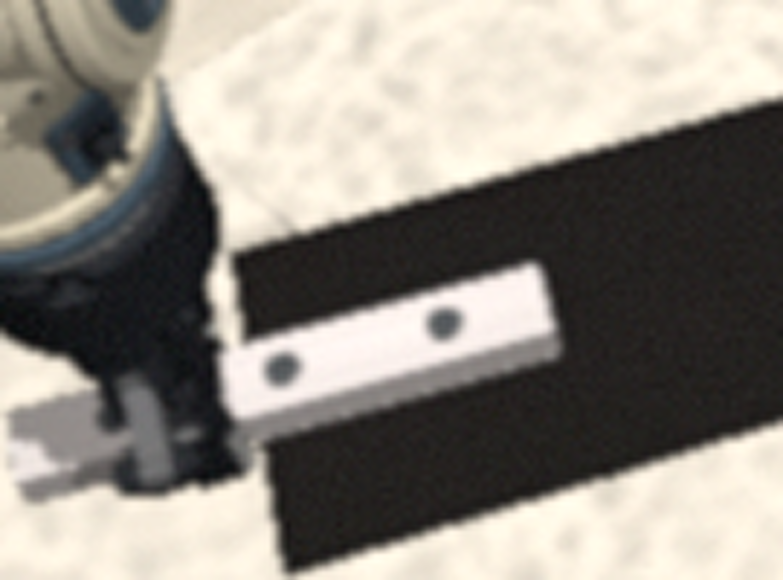

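>>> {"method": "drive_tool", "body": {"increments": [[0,0,0.004,0],[0,0,0.007,0],[0,0,0.007,0]]}}

```text
t: 26.15
eef_pos: [471.8, -338.1, 1.4]
ee_rot: [2.629, 1.719, 0.0]
ft_force: [-1.8, -4.6, 4.3]
width: 26.7
```

```bash
python3 st.py; python3 look.py 19 130 180 330 360 330 180 530 360
python3 - <<'E'
import cv2
o=cv2.resize(cv2.convertScaleAbs(cv2.imread("pics/scene19.png")[275:345,120:230],alpha=2.),None,fx=7.2,fy=7.2,interpolation=cv2.INTER_CUBIC)
cv2.imwrite("pics/z19.png",o)
E
```

```text
t 26.15 j [-0.642  0.701  1.824  0.     0.616 -0.23 ] pos [ 471.8 -338.1    1.4] w 26.7 F [-1.8 -4.6  4.3] M [0.07 0.03 0.05]
[[ 4.012e-01  9.160e-01  3.000e-04]
 [ 9.160e-01 -4.012e-01 -2.000e-04]
 [-0.000e+00  4.000e-04 -1.000e+00]]
```

View pics/z19.png

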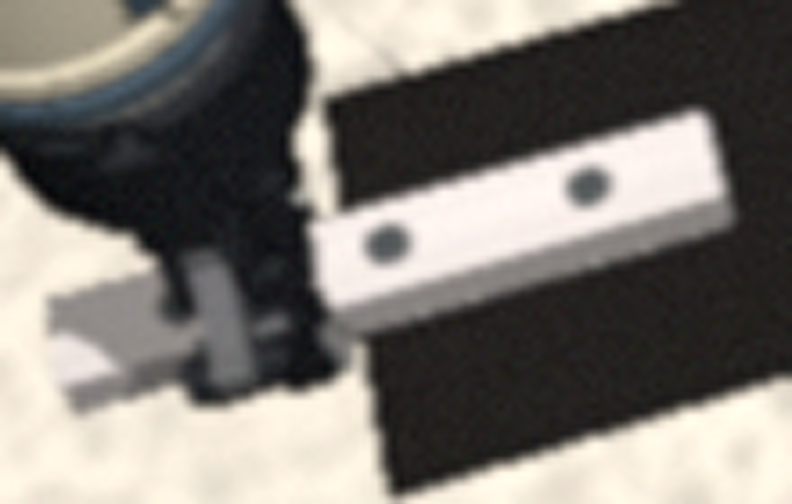

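Run:
```python
from bf import *
fit(np.array([(70,383),(47,298),(728,196),(708,108),(78,410),(735,222)])/7.2+[119.5,274.5],P,(471.8,-338.1,1.4),1.158)
```

```text
[ 2.963e+01 -1.324e+01 -2.000e-02] pitch -1.03
[[-1.5, 0.2], [0.3, -0.7], [0.0, -0.4], [-0.0, 0.1], [0.7, 0.6], [0.6, 0.4]]
[[ 460.6 -398.7   28.8]
 [ 434.9 -387.4   28.8]
 [ 532.8 -233.8   25.5]
 [ 507.1 -222.6   25.5]
 [ 460.4 -399.     8.8]
 [ 532.6 -234.2    5.5]]
```

The bar is level to about 1° with its centre well inside the mat's edge. Release, raise, move to its middle and regrip with the tips above the mat.

>>> {"method": "drive_tool", "body": {"increments": [[0,0,0,0],[0,0,0,0],[0,0,0,0]], "jaw": 0}}

```text
t: 26.62
eef_pos: [471.4, -337.6, 1.0]
ee_rot: [-2.629, -1.719, 0.0]
ft_force: [0.1, -0.1, 0.2]
width: 43.0
```

>>> {"method": "drive_tool", "body": {"increments": [[0,0,-0.02,0],[0,0,-0.04,0],[0.03,0,-0.04,0],[0.07,0,-0.04,0],[0.11,0,-0.04,0],[0.12,0,-0.04,0],[0.12,0,-0.04,0]]}}

```text
t: 27.5
eef_pos: [483.8, -310.2, 11.2]
ee_rot: [-2.629, -1.72, 0.0]
ft_force: [-0.4, -0.3, -0.4]
width: 42.8
```

```bash
python3 st.py; python3 look.py 20 130 180 330 360 330 180 530 360
python3 - <<'E'
import cv2
o=cv2.resize(cv2.convertScaleAbs(cv2.imread("pics/scene20.png")[265:345,120:230],alpha=2.),None,fx=7.2,fy=7.2,interpolation=cv2.INTER_CUBIC)
cv2.imwrite("pics/z20.png",o)
E
```

```text
t 27.5 j [-0.591  0.679  1.837 -0.     0.626 -0.179] pos [ 483.8 -310.2   11.2] w 42.8 F [-0.4 -0.3 -0.4] M [-0.   -0.03 -0.02]
[[ 4.005e-01  9.163e-01 -1.000e-04]
 [ 9.163e-01 -4.005e-01  0.000e+00]
 [-0.000e+00 -1.000e-04 -1.000e+00]]
```

View pics/z20.png

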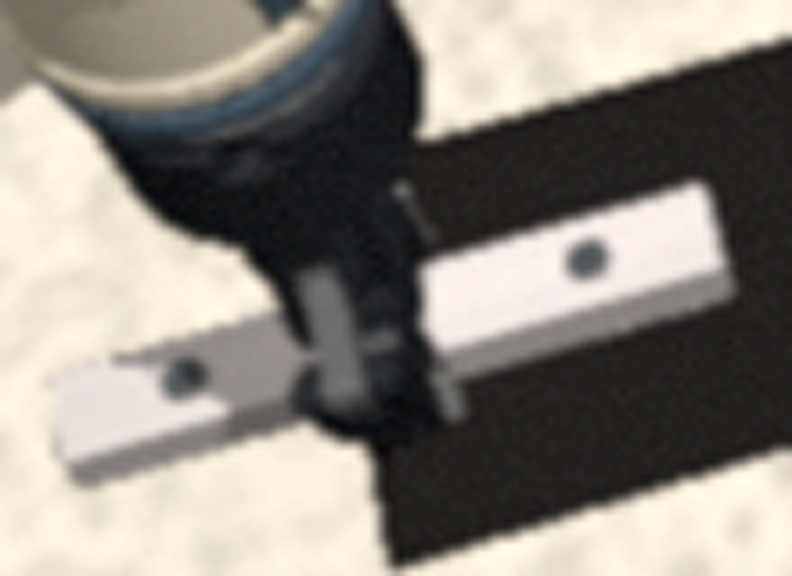

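Bar stayed put and the hand is over its middle. Gripping, lifting 6 mm and carrying.

>>> {"method": "drive_tool", "body": {"increments": [[0,0,0,0],[0,0,0,0],[0,0,0,0],[0,0,0,0]], "jaw": -1, "force": 70}}

```text
t: 28.1
eef_pos: [483.7, -310.9, 11.6]
ee_rot: [2.629, 1.719, 0.0]
ft_force: [-1.1, -1.1, 5.0]
width: 26.2
```

>>> {"method": "drive_tool", "body": {"increments": [[0,0,-0.012,0],[0,0,-0.024,0],[0.04,0,-0.024,0],[0.1,0,-0.024,0],[0.17,0,-0.024,0],[0.24,0,-0.024,0],[0.31,0,-0.024,0],[0.37,0,-0.024,0],[0.41,0,-0.024,0],[0.425,0,-0.024,0],[0.425,0,-0.024,0]]}}

```text
t: 29.48
eef_pos: [526.3, -213.2, 17.3]
ee_rot: [2.629, 1.719, -0.0]
ft_force: [-0.2, 0.3, -1.4]
width: 26.4
```

```bash
python3 st.py; python3 look.py 21 130 180 330 360 330 180 530 360
```

```text
t 29.475 j [-0.406  0.662  1.853 -0.     0.627  0.007] pos [ 526.3 -213.2   17.3] w 26.4 F [-0.2  0.3 -1.4] M [-0.02 -0.01  0.04]
[[ 4.009e-01  9.161e-01  0.000e+00]
 [ 9.161e-01 -4.009e-01 -1.000e-04]
 [-1.000e-04  0.000e+00 -1.000e+00]]
```

View pics/l21.png

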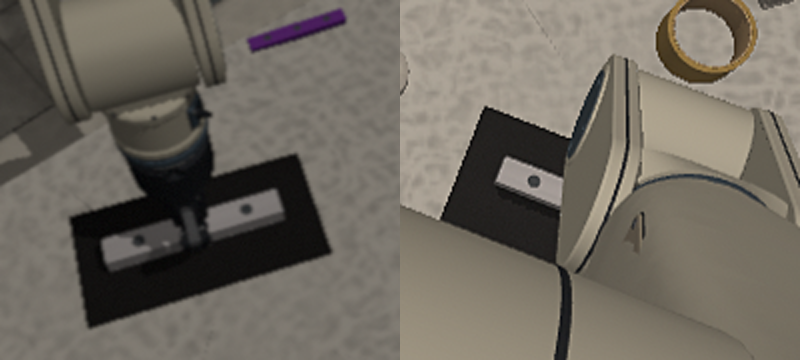

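The bar is over the mat's middle, fully within it. Lowering gently until it bears.

>>> {"method": "drive_tool", "body": {"increments": [[0,0,0.008,0],[0,0,0.016,0],[0,0,0.02,0],[0,0,0.024,0],[0,0,0.024,0]]}}

```text
t: 30.2
eef_pos: [526.1, -213.3, 11.6]
ee_rot: [-2.629, -1.719, 0.0]
ft_force: [-2.8, -0.5, 4.4]
width: 26.3
```

Fz is +4.4 N, so it bears on the mat at the same height it was gripped at. Opening and rising.

>>> {"method": "drive_tool", "body": {"increments": [[0,0,0,0],[0,0,0,0],[0,0,0,0],[0,0,0,0]], "jaw": 0.2}}

```text
t: 30.7
eef_pos: [526.3, -213.2, 11.3]
ee_rot: [2.629, 1.719, 0.0]
ft_force: [-0.3, 0.5, -0.6]
width: 50.9
```

>>> {"method": "drive_tool", "body": {"increments": [[0,0,-0.04,0],[0,0,-0.12,0],[0,0,-0.25,0],[0,0,-0.4,0],[0,0,-0.5,0],[0,0,-0.5,0]]}}

```text
t: 31.45
eef_pos: [527.9, -213.9, 139.9]
ee_rot: [2.625, 1.716, 0.005]
ft_force: [0.2, -0.0, -0.3]
width: 51.4
```

>>> {"method": "drive_tool", "body": {"increments": [[0.2,-0.2,0,0],[0.4,-0.4,0,0],[0.6,-0.6,-0.1,0],[0.6,-0.6,-0.1,0]]}}

```text
t: 31.95
eef_pos: [447.0, -13.5, 161.6]
ee_rot: [-2.627, -1.721, 0.001]
ft_force: [-0.1, -0.5, 0.2]
width: 51.2
```

```bash
python3 st.py; python3 look.py 22 130 180 380 460 290 160 530 360
```

```text
t 31.95 j [-0.057  0.273  2.064  0.     0.806  0.354] pos [447.  -13.5 161.6] w 51.2 F [-0.1 -0.5  0.2] M [ 0.01 -0.02 -0.01]
[[ 3.994e-01  9.168e-01 -1.300e-03]
 [ 9.168e-01 -3.994e-01  3.000e-04]
 [-3.000e-04 -1.300e-03 -1.000e+00]]
```

View pics/l22.png

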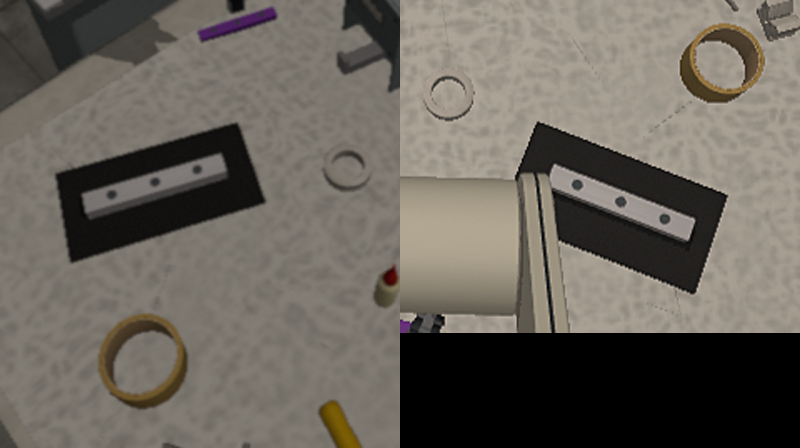

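Both views show the bar flat with its dots up, wholly on the mat; ring and tape look in place. One quick numeric check of the bystanders, then I'll hand in.

Run:
```python
from h import *
a,b=cv2.imread("pics/scene0.png"),cv2.imread("pics/scene22.png")
for n,(x0,y0,x1,y1) in {"ring":(325,262,370,305),"tape":(185,370,255,440)}.items():
    print(n,cv2.absdiff(a[y0:y1,x0:x1],b[y0:y1,x0:x1]).mean().round(2),cv2.phaseCorrelate(*[np.float32(cv2.cvtColor(i[y0:y1,x0:x1],6)) for i in(a,b)]))
print(r.state()["t"]); r.sign_off()
```

```text
ring 0.89 ((0.4433045525227435, 0.5444420645856596), 0.9931000226809654)
tape 0.88 ((-0.05748434652812051, -0.008519538100657087), 0.9607941997639927)
32.05
the job is handed in; nothing more can be done
```

The straightedge is lying flat, dots up, wholly on the mat near its middle. I handed the job in at about 32 s, under the 45 s limit.

**Method:** The move tool can't lean the hand, so the 30° approach wasn't possible and I worked with it vertical.
1. I touched the panel lightly (about 6 N), pinched the last few mm of the exposed end, and lifted it over the lip.
2. I drew the bar out, rested it on the lip and gripped it nearer its centre, then drew it clear of the housing.
3. I set it down level with its front end overhanging the mat's far end, so I could grip it with the fingertips clear of the mat. Then I moved it fully on and released it under contact.

**Last checks:**
- **Bar:** both cameras show it inside the mat's outline.
- **Tape:** no change between the first and last scene pictures.
- **Ring:** the image difference is at noise level, the same as the tape's. The shift estimate gave about 0.5 px, which I take as noise, since nothing went near the ring.

**What went less well:**
- The force sensor read about 40 N when the fingertips came down on the mat's edge; I backed off. From the picture this was the fingers, not the gripper's body.
- It read about 10 N when the sloping bar bore on the lip during the draw.
- The grip width read 25 to 27 mm on the 28 mm bar, so I confirmed the first grip with a small test lift instead.

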